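# Turn the swivel hook over its drip tray and hang the scraper to dry

## Robot

A 6-joint arm with a two-finger parallel gripper is mounted at the origin on the work surface; the furniture and walls round the work are solid. World frame = base frame: x ahead of the robot, y to its left, z up, the work surface at z = 0. Lengths are in mm, angles in rad, forces in N, time in s.
With the tool pointing down it reaches from about 275 to 1000 mm from the base axis. Payload 8.4 kg.
Tool frame: the origin (TCP) lies at the very end of the fingers, on their centre line; the grasp point (between the pads) lies behind it (r.grip_point_offset is the x of the grasp point in the tool frame, in mm); x points along the fingers, z is the direction in which the jaws open and shut, and the axes are right-handed (so a half turn about x gives the same grasp; the last joint's range is limited). The gripper opens to 85 mm and grips with 20 to 120 N. Pads are 22 mm wide; open, the fingers measure 114 mm over their backs; the gripper's body (76 mm by 85 mm) begins 54 mm behind the grasp point. The pads swing forward as they close: fully open they stand 13 mm farther back than shut.
Start: joints at [-1.192, 0.353, 1.633, -0, 1.155, -0.002], TCP at [232.288, -580.233, 231.281] pointing down, gripper open.
Joint ranges: [-2.63, 2.63], [-0.92, 2.1], [0.06, 2.66], [-1.3, 4.44], [0, 2.69], [-3.02, 3.02]. Speed limits (rad/s): [2.22, 2.22, 2.79, 3.14, 3.14, 3.14].

## Interface

Orientations are given as [roll, pitch, yaw] about the fixed x, y, z axes, in that order (R = Rz(yaw) Ry(pitch) Rx(roll)).
In Python, from rig import r, vision, order gives the robot as it stands. The module is installed in compiled form; this text tells all that it offers.
- The arm moves only by the tool step_arm, never from a script. Its argument "rows" is a list of rows, each a list of 7 numbers: the shift along the world's x, y, z in mm, then the turn, a rotation vector about the world's x, y, z in rad, then the finger opening in mm, from 0 to 85.4. A call has exactly 8 rows; each row is the pose to reach, as a shift and turn from the pose measured when the call began; what a row does not reach only later rows make up. A row lasts 1/8 s, in which the tool goes at most 62.5 mm and 10.7 degrees, less where a joint would pass 70% of its speed; a pose out of reach is approached as far as the arm can. A call with a gripper value outside its range is refused whole. The fingers move at their own pace and stop on an object; "force" is the grip in N (left out, the last holds). Time passes only in rows, so rows that repeat a pose let the fingers close, or fill a call up. It gives the time, the measured TCP pose, the force and the opening at its end, in the units of the state.
- r.sense(): the state, without advancing time (a new reading comes with each control period).
- vision.grab_frame(name): name is "scene" or "side" or "wrist"; returns (picture, depth): 400x640x3 uint8, red, green, blue; 400x640 float32, mm along the optical axis (not along the pixel's ray), 0 where there is no reading.
- vision.camera_info(name): a dict with "K" (3x3 intrinsics, pixels), "origin" and "attitude" of the camera in the world; the wrist camera has in their place "tool_from_camera" (4x4, takes a point from camera to tool coordinates, whose origin is the TCP and whose axes are the tool frame's). Camera axes: x right, y down, z forward; pixel columns grow to the right and rows downward; lengths in mm; the calibration is good to about 2 mm. The wrist camera is an equidistant fisheye: a pixel r from the principal point sees the ray r / f radians off the axis. A picture is of the moment at which its call begins: read the wrist's pose just before it. camera_info takes no time and is no camera call.
- order.sign_off(): hands the job in, once; it reports no verdict.
The state is a dict: "clock": time; "qpos": joint angles; "qvel": joint speeds; "joint_efforts": joint torques, N m; "eef_pos": TCP position; "tcp_rot": TCP orientation; "contact_force": force on the tool from outside, world axes, zero at the start; "wrist_torque": the same for the moment, N m; "opening": opening from 0.0 (shut) to 1.0 (fully open).
Only numpy, scipy, OpenCV 4.12 (cv2) and the standard library are available. Lean on these libraries where they do the work, as an engineer would, in place of code of your own. Each camera call takes 0.05 s, during which the arm holds its last target.

## Task

Turn the swivel hook on the drying stand round until it meets its stop and points out over the drip tray. Then draw the blue-handled scraper out of its dock by the hanging lug, lay it down flat on the open bench and let go of it, take it again by the handle, and hang it by the eye in its lug on the hook, so that it hangs freely with the blade down over the tray and the hook still points out over the tray. Do not knock over or shift the tape roll, the jar or the label roll.

Things in the scene. Friction and masses are not known exactly. Their poses are not given: they have to be found in the camera images.
- tape: Bystander: roll of brown tape lying flat, 104 mm across, 48 mm high; origin at the centre of its underside.
- jar: Bystander: white jar with red cap, 72 mm across, 121 mm high; origin at the centre of its underside.
- labels: Bystander: roll of white labels lying flat, 68 mm across, 40 mm high; origin at the centre of its underside.
- scraper: The whole scraper (see its eye and handle points); origin at the underside, 70 mm from the eye along +x. Obstacle on the way from the dock to the stand: a fixed green dial scale, 230 mm high, its pan 222 mm square (x 0.47 to 0.69, y -0.02 to 0.20).
- hook (a joint): Angle of the swivel hook about its upright axis (rad). 0 = points out along the drip tray, against a hard stop; positive = counter-clockwise seen from above, so turn it clockwise to bring it to 0. It starts between 1.0 and 2.0; far stop at 2.2. It stays where it is left: friction about 0.12 N m, no spring.
- hook_axis (a point): Point of the drying stand on the hook's swivel axis, 225 mm above the bench, level with the hook's arm. z up; -x points out over the long part of the drip tray. The fixed stand: steel tray 200 x 110 x 14 mm reaching 155 mm along -x and 45 mm along +x of the post; post 22 mm thick; black swivel head 36 mm across, top at 238 mm.
- hook_pin (a point): Middle of the hook's upright pin, 80 mm from the swivel axis, 248 mm above the bench. Hook of 8 mm round steel: level arm (axis 23 mm below this point), 45 degree bend over the last 10 mm, then the pin; red ball tip 11 mm across, top 21 mm above this point. Axes turn with the hook: z up, -x outward along the arm. The pin may be pinched from above to turn the hook.
- scraper_eye (a point): Centre of the eye (30 mm along x, 26 mm across, right through) in the scraper's flat blue lug, 5 mm above the underside. Lug 44 mm wide, 46 long, 10 thick; its outer end is 24 mm from this point. Axes: x from lug to blade, z out of the upper side. At the start the scraper lies flat in the dock, only the lug and about 10 mm of handle sticking out.
- scraper_handle (a point): Centre of the scraper's handle, half-way up: blue bar 80 mm long (x), 24 wide (y), 22 high (z), centre 11 mm above the underside and 62 mm from the eye along +x. Beyond it a steel blade 70 mm wide, 58 long, 5 thick, ending 98 mm from this point. All parts are flush underneath. Scraper 184 mm long, about 0.16 kg, balanced within 25 mm of this point.
- dock_mouth (a point): Middle of the mouth of the fixed grey steel dock, on its inner floor, 6 mm above the bench. Dock: low sleeve 140 mm deep, 94 wide, 46 high outside; inside 86 wide, 36 high. -x points out of the mouth, the way the scraper is drawn; the bench there, around x 0.36 y 0.22, is free to lay it down.

How it is judged:
By the outcome, as a careful person would: the job done as asked, in the order asked, and still so for the second after the job is handed in, with the robot touching nothing.
It also fails if it takes over 72 s, if anything falls off the work surface, if the arm or the gripper's body presses on something with over 40 N, if the wrist force passes 120 N, or if a joint passes its speed limit or range.

## Working session

There is one attempt and no reset: what is moved stays moved. The work goes in short steps, Python scripts to look and compute and a tool call to move; the robot and the scene stay as the last step left them, time stands still between calls to the robot, and variables do not carry over. Pictures are saved under pics/ and viewed, and the job is handed in when it is done.

Besides the shell and the picture viewer there is one more tool, called after "Request:" by a JSON object that holds its "method" and its "body", one argument or row to a line. step_arm: Moves the arm, as the interface text tells. Its arguments: {"type":"object","properties":{"rows":{"type":"array"},"force":{"type":"number"}},"required":["rows"]}

```bash
mkdir -p pics; cat > h.py <<'E'
import numpy as np, cv2
from rig import r, vision, order
from scipy.spatial.transform import Rotation as R
def cam(n):
    c=vision.camera_info(n); return c
def grab(n,tag):
    p,d=vision.grab_frame(n); cv2.imwrite(f'pics/{tag}.png',p[:,:,::-1]); np.save(f'pics/{tag}.npy',d); return p,d
E
python3 - <<'E'
from h import *
for n in ['scene','side']:
    c=cam(n); print(n,c)
    grab(n,n+'0')
print(cam('wrist')); print(r.sense(), r.grip_point_offset)
E
```

```text
scene {'K': array([[425.18799133,   0.        , 318.63872909],
       [  0.        , 425.18799133, 199.04517072],
       [  0.        ,   0.        ,   1.        ]]), 'origin': array([-71.7220018 , 867.87445453, 836.99408629]), 'attitude': array([-2.20050961, -0.01006313, -2.52496392])}
side {'K': array([[448.84626277,   0.        , 312.45483762],
       [  0.        , 448.84626277, 203.36444262],
       [  0.        ,   0.        ,   1.        ]]), 'origin': array([ 303.49131623, 1179.56536829, 1214.37390238]), 'attitude': array([-2.33153882,  0.01339914, -2.99967089])}
{'K': array([[309.70691629,   0.        , 318.2486257 ],
       [  0.        , 309.70691629, 197.29963748],
       [  0.        ,   0.        ,   1.        ]]), 'tool_from_camera': array([[-7.32109717e-04, -3.11471122e-01,  9.50255336e-01,
        -1.43030718e+02],
       [ 3.69453061e-04, -9.50255610e-01, -3.11470927e-01,
         7.98050619e+01],
       [ 9.99999664e-01,  1.23043850e-04,  8.10765325e-04,
         1.49895796e-01],
       [ 0.00000000e+00,  0.00000000e+00,  0.00000000e+00,
         1.00000000e+00]])}
{'clock': 0.1, 'qpos': array([-1.19239748e+00,  3.53562963e-01,  1.63404500e+00,  5.14681705e-06,
        1.15520910e+00, -2.42530491e-03]), 'qvel': array([-0.00112185, -0.00056562, -0.00299173, -0.00099672, -0.00010658,
        0.00055684]), 'joint_efforts': array([-1.86500860e-03, -6.06358767e+01, -3.42824864e+01, -1.34959678e-04,
        4.12564783e-03,  5.70020431e-08]), 'eef_pos': array([ 232.13494538, -579.83843224,  230.65302245]), 'tcp_rot': array([3.13532375, 1.56957191, 1.9453495 ]), 'contact_force': array([1.26752213, 0.27342042, 0.1768546 ]), 'wrist_torque': array([ 0.02962135,  0.02296151, -0.00165883]), 'opening': 0.9988856762633368} -18.700000000000003
```

View pics/scene0.png

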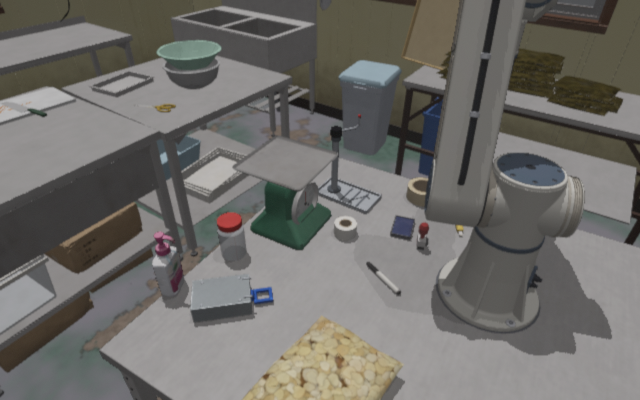

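View pics/side0.png

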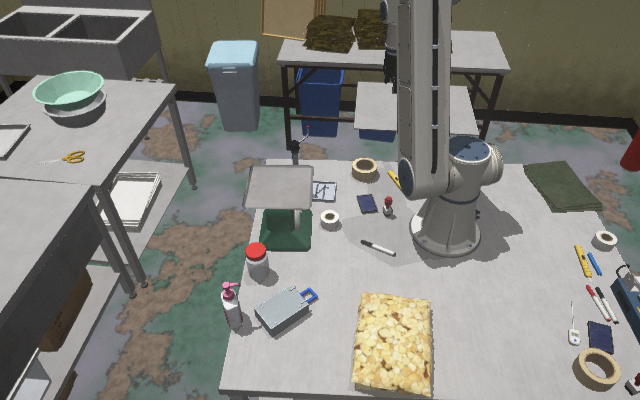

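```bash
python3 - <<'E'
import cv2
a=cv2.imread('pics/scene0.png'); b=cv2.imread('pics/side0.png')
cv2.imwrite('pics/s0a.png',cv2.resize(a[105:225,300:460],None,fx=5,fy=5,interpolation=2)[:600])
cv2.imwrite('pics/s0b.png',cv2.resize(a[200:330,150:310],None,fx=4.6,fy=4.6,interpolation=2))
cv2.imwrite('pics/d0a.png',cv2.resize(b[110:230,250:410],None,fx=5,fy=5,interpolation=2))
cv2.imwrite('pics/d0b.png',cv2.resize(b[220:340,200:360],None,fx=5,fy=5,interpolation=2))
E
```

```text
(no output)
```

View pics/s0a.png

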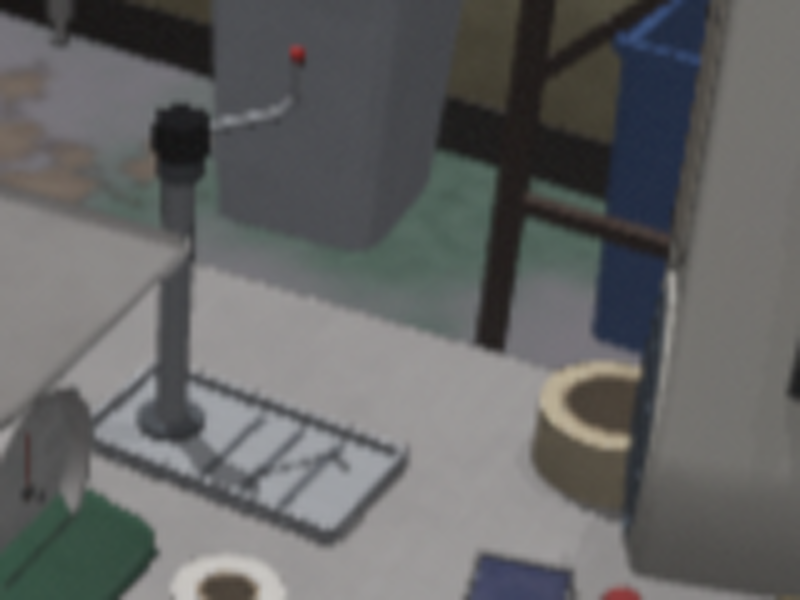

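View pics/s0b.png

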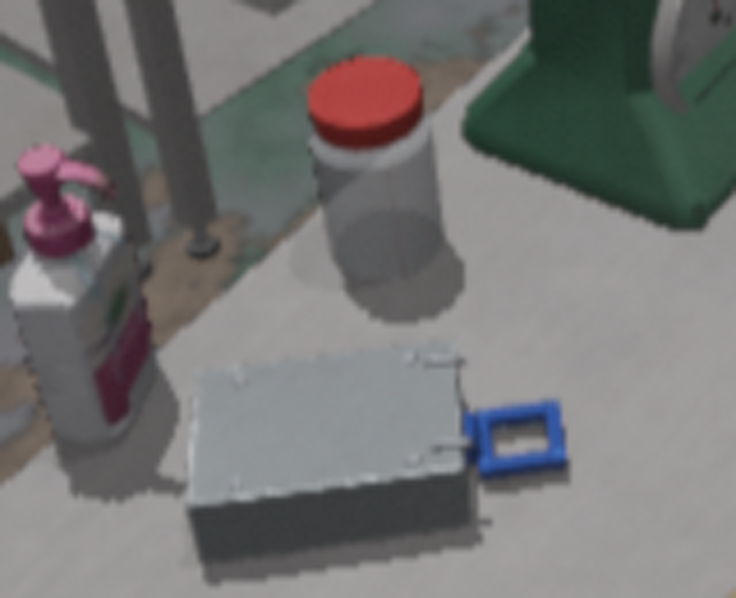

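View pics/d0a.png

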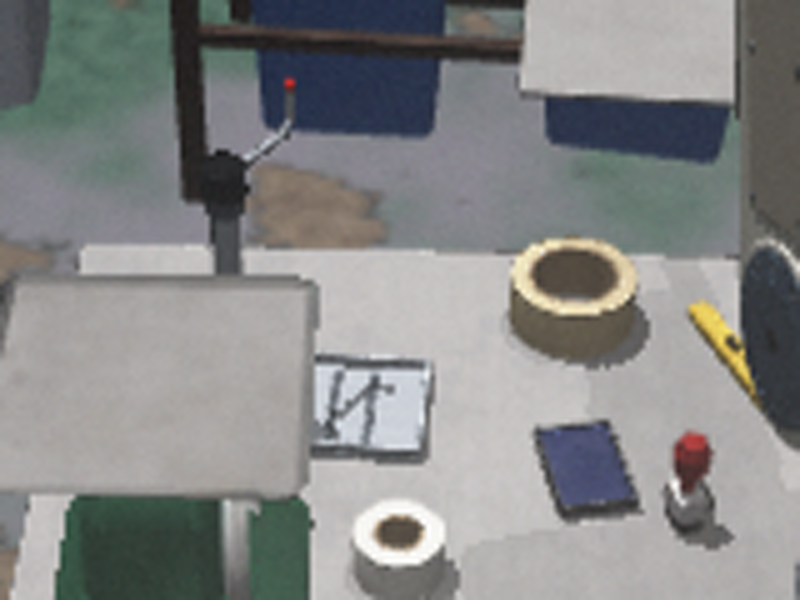

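View pics/d0b.png

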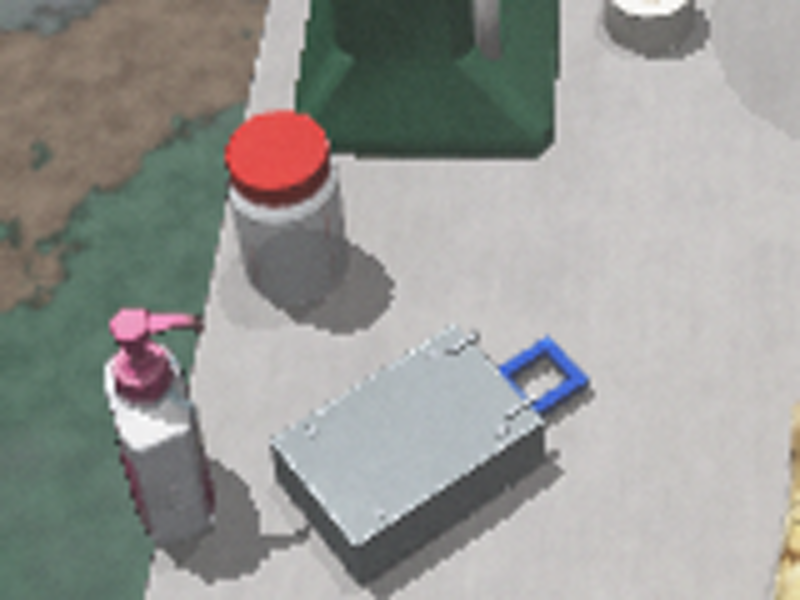

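```bash
cat >> h.py <<'E'
def ray(n,u,v):
    c=cam(n);K=c['K'];Rm=R.from_euler('xyz',c['attitude']).as_matrix()
    d=Rm@np.array([(u-K[0,2])/K[0,0],(v-K[1,2])/K[1,1],1.]); return np.array(c['origin']),d
def atz(n,u,v,z):
    o,d=ray(n,u,v); return o+d*(z-o[2])/d[2]
def dep(n,tag,u,v):
    o,d=ray(n,u,v); D=np.load(f'pics/{tag}.npy'); return o+d*D[int(round(v)),int(round(u))]
def tri(a,b):
    A=np.zeros((3,3));B=np.zeros(3)
    L=[]
    for n,u,v in (a,b):
        o,d=ray(n,u,v);d=d/np.linalg.norm(d);P=np.eye(3)-np.outer(d,d);A+=P;B+=P@o;L.append((o,P))
    x=np.linalg.solve(A,B);return x,[np.linalg.norm(P@(x-o)) for o,P in L]
def proj(n,X):
    c=cam(n);Rm=R.from_euler('xyz',c['attitude']).as_matrix();p=Rm.T@(np.asarray(X,float)-c['origin']);q=c['K']@p;return q[:2]/q[2]
E
python3 - <<'E'
from h import *
np.set_printoptions(precision=1,suppress=True)
S=lambda x,y,ox=300,oy=105,f=5:('scene',x/f+ox,y/f+oy)
D=lambda x,y,ox=250,oy=110,f=5:('side',x/f+ox,y/f+oy)
print('tip',tri(S(297,53),D(290,84)))
print('headtop',tri(S(180,112),D(225,160)), atz(*S(180,112),238),atz(*D(225,158),238))
print('postbase',atz(*S(170,420),14), dep('scene','scene0',*S(172,250)[1:]))
sb=lambda x,y:S(x,y,150,200,4.6); db=lambda x,y:D(x,y,200,220)
print('eye',tri(sb(518,437),db(543,378)), atz(*sb(518,437),11),atz(*db(543,378),11))
print('lug corners side',[atz(*db(*p),16) for p in [(547,337),(590,380),(545,410)]])
print('lug corners scene',[atz(*sb(*p),16) for p in [(557,402),(566,462),(484,475)]])
print('docktop scene',[atz(*sb(*p),46) for p in [(195,375),(450,343),(470,475),(192,500)]])
print('docktop side',[atz(*db(*p),46) for p in [(453,325),(545,425),(362,545),(272,440)]])
print('tray scene',[atz(*S(*p),14) for p in [(90,435),(155,372),(407,455),(330,540)]])
print('tape',[atz(*D(*p),48) for p in [(573,275),(512,285),(637,285)]])
print('label',[atz(*D(*p),40) for p in [(399,532)]],'jar',[atz(*db(277,152),121)])
print('table wall')
E
```

```text
tip (array([ 532.8, -216.7,  263.5]), [np.float64(0.24752034181101645), np.float64(0.24752034181104526)])
headtop (array([ 570.8, -143.4,  241.8]), [np.float64(1.362591491545116), np.float64(1.3625914915450024)]) [ 574.2 -147.3  238. ] [ 572.3 -153.3  238. ]
postbase [ 566.  -136.5   14. ] [497.3 -23.5 223.6]
eye (array([449.1, 360.4,  18.5]), [np.float64(0.160426311454405), np.float64(0.16042631145449843)]) [453.9 355.5  11. ] [450.  355.4  11. ]
lug corners side [array([451.5, 327.2,  16. ]), array([419.5, 356.4,  16. ]), array([444.6, 382.5,  16. ])]
lug corners scene [array([450. , 327.1,  16. ]), array([418.4, 356.7,  16. ]), array([448., 389.,  16.])]
docktop scene [array([601.8, 446.5,  46. ]), array([506.6, 348.5,  46. ]), array([434.8, 410.7,  46. ]), array([537.6, 504.6,  46. ])]
docktop side [array([508.3, 347.3,  46. ]), array([439.5, 413.1,  46. ]), array([533.4, 508.5,  46. ]), array([602.4, 445.7,  46. ])]
tray scene [array([599.7, -90. ,  14. ]), array([ 607.4, -179.5,   14. ]), array([ 415.9, -195.6,   14. ]), array([411. , -85.5,  14. ])]
tape [array([ 311.1, -286.4,   48. ]), array([ 360., -267.,   48.]), array([ 258.3, -279.8,   48. ])]
label [array([420.4,  21.1,  40. ])] jar [array([630.3, 283.1, 121. ])]
table wall
```

```bash
python3 - <<'E'
from h import *
np.set_printoptions(precision=3,suppress=True)
s=r.sense(); print(R.from_euler('xyz',s['tcp_rot']).as_matrix())
E
```

```text
[[-0.     0.928  0.372]
 [ 0.001  0.372 -0.928]
 [-1.     0.    -0.001]]
```

Request:
{"method": "step_arm", "body": {
  "rows": [
    [30,35,50,0,0,0,60],
    [70,85,80,0,0,0,60],
    [110,130,100,0,0,0,50],
    [150,175,110,0,0,0,40],
    [190,225,110,0,0,0,40],
    [230,270,110,0,0,0,40],
    [260,310,110,0,0,0,40],
    [280,330,110,0,0,0,40]
  ]
}}

```text
clock: 1.1
eef_pos: [513.4, -247.1, 340.4]
tcp_rot: [3.114, 1.569, 1.926]
contact_force: [0.0, -0.2, -0.7]
opening: 0.463
```

```bash
python3 - <<'E'
from h import *
s=r.sense();print(s['qpos'],s['eef_pos'],s['tcp_rot'],s['opening'],s['contact_force'])
grab('wrist','w1')
E
```

```text
[-4.51972560e-01  1.81210444e-01  1.61977173e+00  1.43924185e-03
  1.34207574e+00  7.35248855e-01] [ 513.44635173 -247.07175264  340.36304709] [3.11383872 1.5687687  1.92628996] 0.4632751709595658 [ 0.04595077 -0.21280084 -0.68926726]
```

View pics/w1.png

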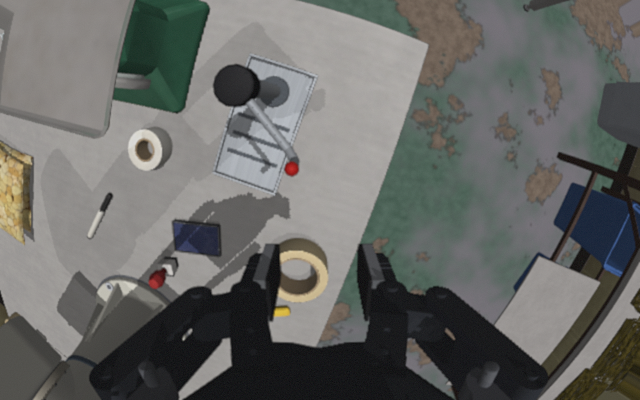

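```bash
cat >> h.py <<'E'
def wray(pos,rot,u,v):
    c=cam('wrist');K=c['K'];T=c['tool_from_camera']
    x=(u-K[0,2])/K[0,0];y=(v-K[1,2])/K[1,1];t=np.hypot(x,y)
    d=np.array([x/t*np.sin(t),y/t*np.sin(t),np.cos(t)])
    W=R.from_euler('xyz',rot).as_matrix()
    return np.array(pos)+W@T[:3,3], W@T[:3,:3]@d
def watz(pos,rot,u,v,z):
    o,d=wray(pos,rot,u,v); return o+d*(z-o[2])/d[2]
E
python3 - <<'E'
from h import *
np.set_printoptions(precision=1,suppress=True)
p=[513.446,-247.07,340.363];q=[3.11383872,1.5687687,1.92628996]
for n,u,v,z in [('tip',291,169,263.5),('head',236,85,238),('tray',247,57,14),('tray',318,77,14),('tray',276,193,14),('tray',214,170,14),('label',150,148,40),('tape',298,270,48)]:
    print(n,watz(p,q,u,v,z))
E
```

```text
tip [ 533.4 -217.8  263.5]
head [ 575.5 -151.8  238. ]
tray [610.5 -92.2  14. ]
tray [ 618.5 -204.1   14. ]
tray [ 426.2 -209.3   14. ]
tray [ 424.7 -101.2   14. ]
label [428.8   9.   40. ]
tape [ 326.4 -286.7   48. ]
```

Request:
{"method": "step_arm", "body": {
  "rows": [
    [10,15,-20,0,0,0,40],
    [20,29,-40,0,0,0,40],
    [20,29,-60,0,0,0,40],
    [20,29,-75,0,0,0,40],
    [20,29,-90,0,0,0,40],
    [20,29,-102,0,0,0,40],
    [20,29,-102,0,0,0,18],
    [20,29,-102,0,0,0,18]
  ],
  "force": 20
}}

```text
clock: 2.15
eef_pos: [535.3, -217.1, 238.8]
tcp_rot: [2.356, 1.568, 1.169]
contact_force: [0.6, 0.7, 0.3]
opening: 0.214
```

```bash
python3 - <<'E'
from h import *
s=r.sense();print(s['qpos'],s['eef_pos'],s['tcp_rot'],s['opening'],s['contact_force'])
a,b=575,-150.8
p0=np.array([533.4,-217.8]);rad=80;
t0=np.arctan2(p0[1]-b,p0[0]-a)
print(np.degrees(t0)%360)
for t in np.linspace(t0,np.radians(182.2-360),9): print(np.round(np.array([a,b])+80*np.array([np.cos(t),np.sin(t)])-p0,1))
grab('wrist','w2')
E
```

```text
[-0.38951507  0.27268827  1.72909941  0.0032094   1.1397697   0.79646196] [ 535.34943151 -217.05296879  238.75552407] [2.35583213 1.56788023 1.16851425] 0.21387718797593688 [0.55097615 0.65367443 0.26946331]
238.16403930205615
[-0.6 -1. ]
[-8.6  4.7]
[-15.8  11.3]
[-22.1  18.7]
[-27.6  26.8]
[-31.9  35.5]
[-35.2  44.7]
[-37.4  54.2]
[-38.3  63.9]
```

View pics/w2.png

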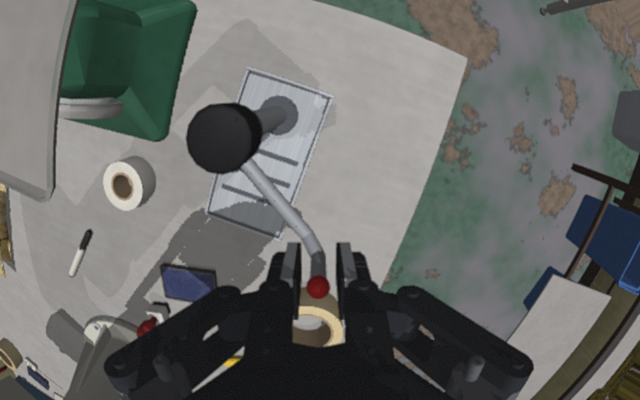

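Request:
{"method": "step_arm", "body": {
  "rows": [
    [-10,4,0,0,0,0,18],
    [-18,10,0,0,0,0,18],
    [-24,18,0,0,0,0,18],
    [-29,26,0,0,0,0,18],
    [-34,35,0,0,0,0,18],
    [-37,44,0,0,0,0,18],
    [-39,53,0,0,0,0,18],
    [-40,60,0,0,0,0,18]
  ]
}}

```text
clock: 3.2
eef_pos: [495.4, -156.3, 238.9]
tcp_rot: [2.3, 1.568, 1.113]
contact_force: [0.1, -2.6, 0.2]
opening: 0.214
```

```bash
python3 - <<'E'
from h import *
np.set_printoptions(precision=1,suppress=True)
print(watz([535.35,-217.05,238.76],[2.35583213,1.56788023,1.16851425],223,138,238),watz([535.35,-217.05,238.76],[2.35583213,1.56788023,1.16851425],318,287,263.5))
s=r.sense();print(s['qpos'],s['eef_pos'],s['tcp_rot'],s['opening'],s['contact_force'])
grab('wrist','w3')
E
```

```text
[ 576.4 -151.5  238. ] [ 533.3 -218.1  263.5]
[-0.3  0.2  1.8  0.   1.1  0.9] [ 495.4 -156.3  238.9] [2.3 1.6 1.1] 0.21446537679435554 [ 0.1 -2.6  0.2]
```

View pics/w3.png

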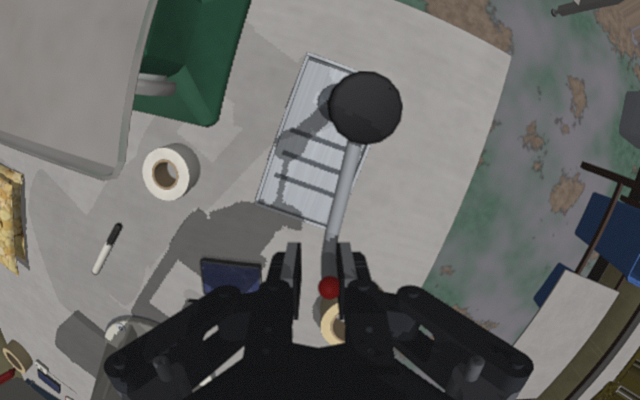

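Request:
{"method": "step_arm", "body": {
  "rows": [
    [0,2,0,0,0,0,18],
    [0,4,0,0,0,0,18],
    [0,5,0,0,0,0,18],
    [0,6,0,0,0,0,18],
    [0,7,0,0,0,0,18],
    [0,8,0,0,0,0,18],
    [0,9,0,0,0,0,18],
    [0,9,0,0,0,0,18]
  ]
}}

```text
clock: 4.25
eef_pos: [495.3, -146.6, 238.8]
tcp_rot: [2.404, 1.567, 1.217]
contact_force: [-0.6, -0.4, -0.1]
opening: 0.209
```

```bash
python3 - <<'E'
from h import *
np.set_printoptions(precision=4,suppress=True)
s=r.sense();print(s['qpos'],s['eef_pos'],s['tcp_rot'],s['opening'],s['contact_force'])
grab('wrist','w4')
E
```

```text
[-0.2931  0.176   1.8547  0.0041  1.1107  0.8921] [ 495.3054 -146.5854  238.8253] [2.4041 1.5671 1.2171] 0.2091285857778047 [-0.638  -0.4362 -0.1259]
```

View pics/w4.png

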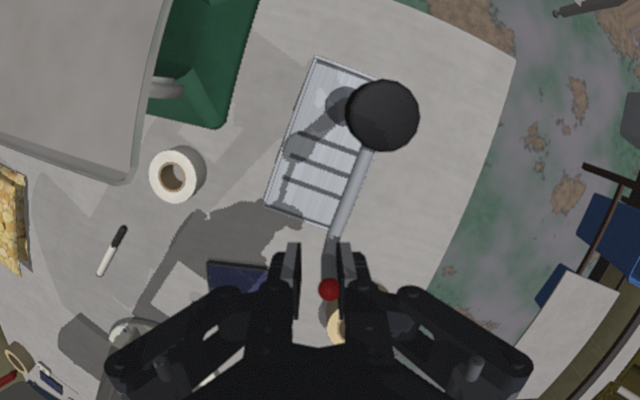

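Request:
{"method": "step_arm", "body": {
  "rows": [
    [0,1,0,0,0,0,18],
    [0,2,0,0,0,0,18],
    [0,3,0,0,0,0,18],
    [0,4,0,0,0,0,18],
    [0,5,0,0,0,0,18],
    [0,6,0,0,0,0,18],
    [0,7,0,0,0,0,18],
    [0,7,0,0,0,0,18]
  ]
}}

```text
clock: 5.3
eef_pos: [495.3, -143.6, 239.0]
tcp_rot: [-0.053, 1.566, -1.24]
contact_force: [-2.2, -22.9, -4.1]
opening: 0.206
```

```bash
python3 - <<'E'
from h import *
np.set_printoptions(precision=4,suppress=True)
s=r.sense();print(s['qpos'],s['eef_pos'],s['tcp_rot'],s['opening'],s['contact_force'])
E
```

```text
[-0.2828  0.1731  1.8578 -0.0041  1.108   0.9052] [ 495.2504 -143.6497  238.984 ] [-0.0534  1.5663 -1.2395] 0.20599329039667763 [ -2.178  -22.9244  -4.091 ]
```

Request:
{"method": "step_arm", "body": {
  "rows": [
    [0,-4,0,0,0,0,18],
    [0,-4,0,0,0,0,28],
    [0,-4,10,0,0,0,40],
    [0,-4,30,0,0,0,40],
    [0,-4,60,0,0,0,40],
    [-15,6,85,0,0,0,40],
    [-30,26,95,0,0,0,40],
    [-30,26,100,0,0,0,40]
  ]
}}

```text
clock: 6.3
eef_pos: [465.0, -116.6, 340.5]
tcp_rot: [0.282, 1.566, -0.902]
contact_force: [-0.0, -0.6, -0.2]
opening: 0.47
```

```bash
python3 - <<'E'
from h import *
np.set_printoptions(precision=4,suppress=True)
s=r.sense();print(repr(s['qpos']),list(s['eef_pos']),list(s['tcp_rot']),s['opening'],s['contact_force'])
grab('wrist','w5')
a=cv2.imread('pics/w5.png'); cv2.imwrite('pics/w5z.png',cv2.resize(a[20:270,180:500],None,fx=2.4,fy=2.4,interpolation=2))
E
```

```text
array([-0.2464,  0.0236,  1.7968, -0.0033,  1.317 ,  0.9391]) [np.float64(464.9872077981253), np.float64(-116.55466302088969), np.float64(340.4710671399128)] [np.float64(0.28237152179256597), np.float64(1.5655242114630812), np.float64(-0.902284461879661)] 0.4696580528721792 [-0.0399 -0.6045 -0.179 ]
```

View pics/w5z.png

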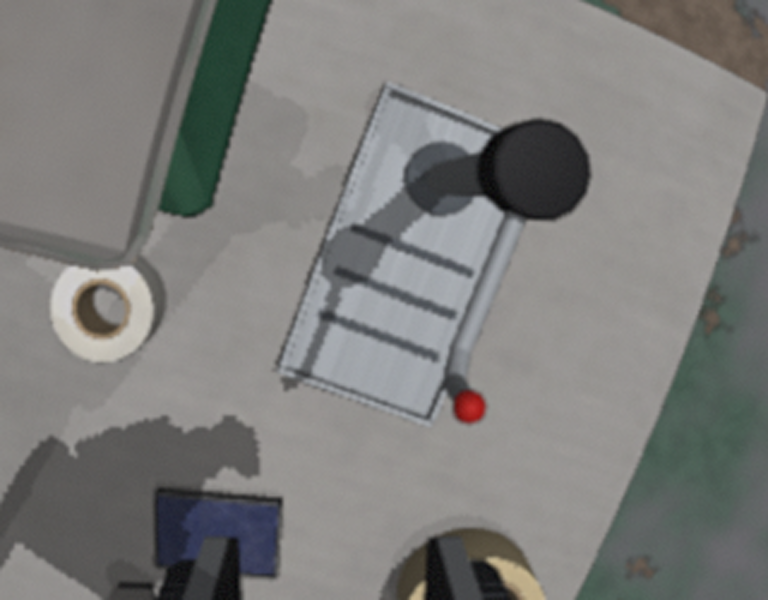

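```bash
python3 - <<'E'
from h import *
np.set_printoptions(precision=1,suppress=True)
p=[464.987,-116.555,340.471];q=[.2823715,1.56552421,-.90228446]
for n,u,v,z in [('tip',469,406,263.5),('head',541,169,238),('tray',388,86,14),('tray',279,370,14),('tray',432,421,14),('arm',516,225,225),('arm',466,340,225)]:
    print(n,watz(p,q,u/2.4+180,v/2.4+20,z))
E
```

```text
tip [ 494.5 -151.7  263.5]
head [ 574.2 -148.3  238. ]
tray [615.  -95.3  14. ]
tray [ 420.  -100.1   14. ]
tray [ 425.7 -207.1   14. ]
arm [ 553.9 -151.3  225. ]
arm [ 508.9 -151.7  225. ]
```

```bash
python3 - <<'E'
import numpy as np
d=[(.353563,1.634045,624.57,230.65),(.18121,1.61977,569.8,340.36),(.27269,1.7291,577.7,238.76),(.0236,1.7968,479.37,340.47),(.176,1.8547,516.54,238.83)]
A=[];b=[]
for q2,q3,r,z in d:
    s=q2+q3
    A+= [[1,0,np.sin(q2),np.sin(s),np.cos(s)],[0,1,np.cos(q2),np.cos(s),-np.sin(s)]]; b+=[r,z]
A=np.array(A);b=np.array(b)
print(np.linalg.lstsq(A,b,rcond=None),)
x=np.linalg.lstsq(A[:,1:],b,rcond=None)[0];print('r0=0',x,A[:,1:]@x-b)
E
```

```text
(array([ 5.49813077e-01, -4.47168592e+01,  5.61872338e+02,  4.94334309e+02,
        5.62446008e+01]), array([0.74273722]), np.int32(5), array([3.86655487, 3.1585431 , 0.17505828, 0.15364075, 0.13823173]))
r0=0 [-44.72828942 561.91223482 494.84911198  56.08167568] [-0.23425513  0.15840345  0.46959385  0.11792541 -0.19787069 -0.02683224
 -0.44945886 -0.02385047  0.38620297 -0.22564614]
```

Request:
{"method": "step_arm", "body": {
  "rows": [
    [-10,50,0,0,0,0.05,60],
    [-30,105,0,0,0,0.1,80],
    [-40,160,0,0,0,0.15,80],
    [-50,215,0,0,0,0.2,80],
    [-55,270,0,0,0,0.25,80],
    [-55,325,0,0,0,0.3,80],
    [-50,380,-10,0,0,0.35,80],
    [-40,430,-30,0,0,0.4,80]
  ]
}}

```text
clock: 7.35
eef_pos: [426.5, 315.3, 310.9]
tcp_rot: [0.552, 1.564, -0.23]
contact_force: [1.9, -0.1, -0.1]
opening: 0.941
```

Request:
{"method": "step_arm", "body": {
  "rows": [
    [0,5,-30,0,0,0,80],
    [0,5,-70,0,0,0,80],
    [0,5,-100,0,0,0,80],
    [0,5,-120,0,0,0,80],
    [0,5,-130,0,0,0,80],
    [0,5,-130,0,0,0,80],
    [0,5,-130,0,0,0,80],
    [0,5,-130,0,0,0,80]
  ]
}}

```text
clock: 8.35
eef_pos: [427.0, 320.7, 181.8]
tcp_rot: [0.7, 1.562, -0.082]
contact_force: [-0.2, 0.2, -0.1]
opening: 0.937
```

```bash
cat >> h.py <<'E'
def look(tag,box=None,f=1):
    s=r.sense(); print('q',np.round(s['qpos'],4),'p',np.round(s['eef_pos'],2),'rot',np.round(s['tcp_rot'],4),'open',round(s['opening']*85.4,1),'F',np.round(s['contact_force'],1))
    np.savez(f'pics/{tag}_pose.npz',p=s['eef_pos'],q=s['tcp_rot'])
    p,d=grab('wrist',tag)
    if box: 
        x0,y0,x1,y1=box; cv2.imwrite(f'pics/{tag}z.png',cv2.resize(p[y0:y1,x0:x1,::-1],None,fx=f,fy=f,interpolation=2))
def wp(tag,u,v,z):
    a=np.load(f'pics/{tag}_pose.npz'); return watz(a['p'],a['q'],u,v,z)
E
python3 - <<'E'
from h import *
look('w6')
E
```

```text
q [ 0.6449  0.265   1.8805 -0.0066  0.9898  1.4308] p [427.01 320.68 181.77] rot [ 0.7004  1.5624 -0.0819] open 80.0 F [-0.2  0.2 -0.1]
```

View pics/w6.png

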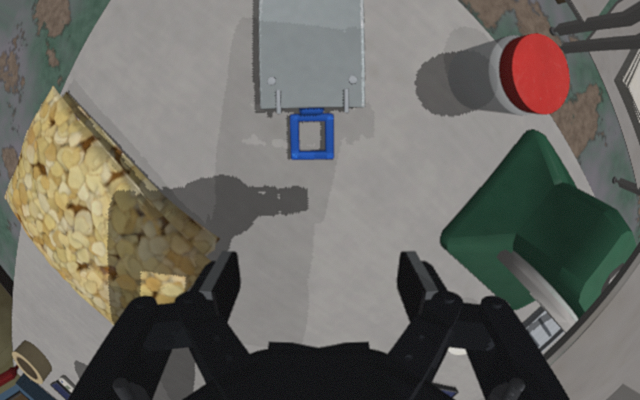

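```bash
python3 - <<'E'
from h import *
np.set_printoptions(precision=1,suppress=True)
a=cv2.imread('pics/w6.png'); cv2.imwrite('pics/w6z.png',cv2.resize(a[80:180,240:380],None,fx=5.5,fy=5.5,interpolation=2))
for u,v,z in [(312,135,11),(289.5,160,16),(334,160,16),(254,108,46),(366,108,46)]: print(wp('w6',u,v,z))
E
```

```text
[454.6 355.5  11. ]
[420.8 354.   16. ]
[452.8 322.   16. ]
[438.7 412.9  46. ]
[509.8 341.5  46. ]
```

View pics/w6z.png

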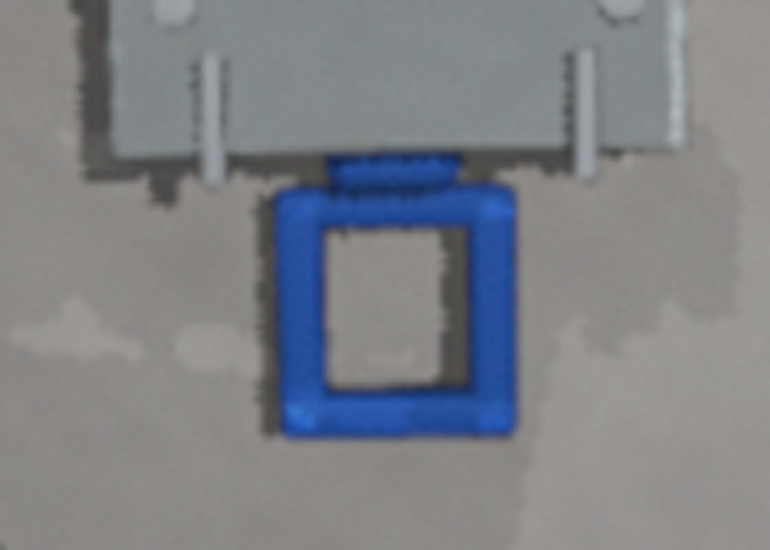

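Request:
{"method": "step_arm", "body": {
  "rows": [
    [10,15,-30,0,0,0,75],
    [20,28,-75,0,0,0,75],
    [23.5,31,-115,0,0,0,75],
    [23.5,31,-145,0,0,0,75],
    [23.5,31,-165,0,0,0,75],
    [23.5,31,-175,0,0,0,75],
    [23.5,31,-180,0,0,0,75],
    [23.5,31,-181,0,0,0,75]
  ]
}}

```text
clock: 9.4
eef_pos: [450.7, 351.9, 1.1]
tcp_rot: [0.75, 1.562, -0.032]
contact_force: [-1.3, 0.6, 0.5]
opening: 0.881
```

```bash
python3 - <<'E'
from h import *
look('w7')
E
```

```text
q [ 0.6636  0.5797  1.8985 -0.0093  0.6567  1.4532] p [450.73 351.88   1.14] rot [ 0.7497  1.5619 -0.0325] open 75.3 F [-1.3  0.6  0.5]
```

View pics/w7.png

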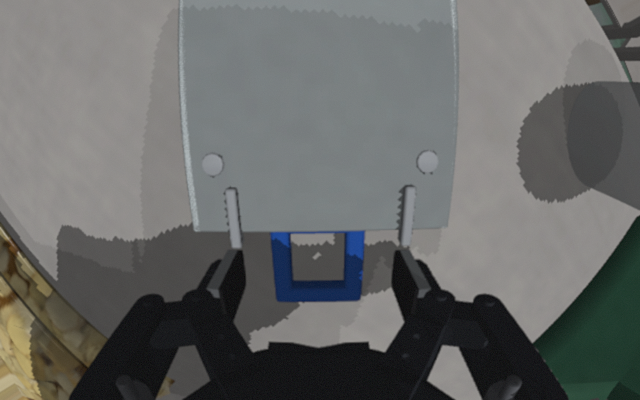

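Request:
{"method": "step_arm", "body": {
  "rows": [
    [0,0,0,0,0,0,50],
    [0,0,0,0,0,0,38],
    [0,0,0,0,0,0,38],
    [0,0,0,0,0,0,38],
    [-3,-3,0,0,0,0,38],
    [-7,-7,0,0,0,0,38],
    [-14,-14,0,0,0,0,38],
    [-21,-21,0,0,0,0,38]
  ],
  "force": 60
}}

```text
clock: 10.45
eef_pos: [429.5, 330.5, 1.3]
tcp_rot: [0.796, 1.561, 0.014]
contact_force: [2.7, 1.9, 3.0]
opening: 0.498
```

```bash
python3 - <<'E'
from h import *
look('w8')
E
```

```text
q [ 0.6567  0.5492  1.9651 -0.0097  0.6198  1.4469] p [429.46 330.51   1.33] rot [0.7964 1.5614 0.0141] open 42.5 F [2.7 1.9 3. ]
```

View pics/w8.png

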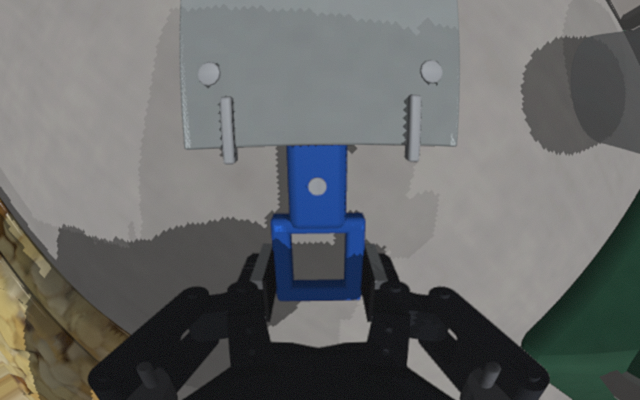

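Request:
{"method": "step_arm", "body": {
  "rows": [
    [-12,-12,0,0,0,0,38],
    [-28,-28,0,0,0,0,38],
    [-46,-46,0,0,0,0,38],
    [-64,-64,0,0,0,0,38],
    [-82,-82,0,0,0,0,38],
    [-98,-98,0,0,0,0,38],
    [-108,-108,0,0,0,0,38],
    [-114,-114,0,0,0,0,38]
  ]
}}

```text
clock: 11.5
eef_pos: [313.0, 214.4, 0.8]
tcp_rot: [0.459, 1.564, -0.324]
contact_force: [0.7, 0.5, -1.7]
opening: 0.497
```

```bash
python3 - <<'E'
from h import *
look('w9')
E
```

```text
q [ 0.6015  0.4033  2.3037 -0.0129  0.4305  1.3957] p [313.   214.42   0.84] rot [ 0.4588  1.564  -0.3236] open 42.4 F [ 0.7  0.5 -1.7]
```

View pics/w9.png

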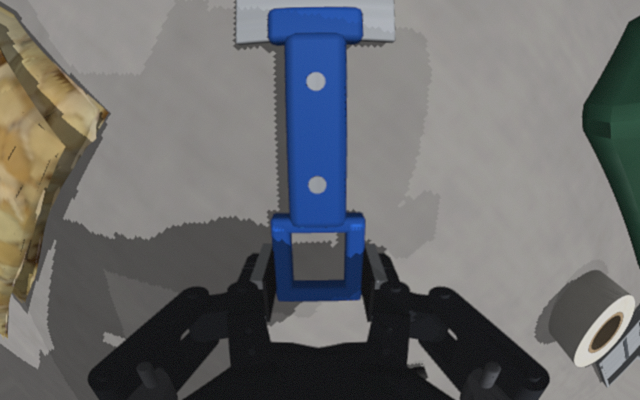

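```bash
python3 - <<'E'
from h import *
for h in (0,200,250,300,350,400): print(h,proj('scene',[0,0,h]),proj('side',[0,0,h]))
E
```

```text
0 [486.55683332 291.17600826] [444.17780132 230.47038827]
200 [507.5355648  232.33228891] [455.41126797 189.88015048]
250 [513.58955803 215.35130613] [458.54773401 178.54705927]
300 [520.02912922 197.28880695] [461.83427916 166.67168248]
350 [526.89232613 178.03807041] [465.28193933 154.21414373]
400 [534.22237267 157.47785676] [468.90285964 141.1305587 ]
```

```bash
cat > kin.py <<'E'
import numpy as np
from scipy.spatial.transform import Rotation as R
from scipy.optimize import least_squares
H0=280.;T=H0+44.73
LO=np.array([-2.63,-.92,.06,-1.3,0,-3.02]);HI=np.array([2.63,2.1,2.66,4.44,2.69,3.02])
def fk(q,T=None,H0=None,sg=1):
    T=globals()['T'] if T is None else T; H0=globals()['H0'] if H0 is None else H0
    s=q[1]+q[2]
    w=R.from_euler('z',q[0]).apply([561.9*np.sin(q[1])+494.8*np.sin(s)+56.1*np.cos(s),0,H0+561.9*np.cos(q[1])+494.8*np.cos(s)-56.1*np.sin(s)])
    F=(R.from_euler('z',q[0])*R.from_euler('y',s)*R.from_euler('z',sg*q[3])*R.from_euler('y',q[4])*R.from_euler('z',q[5])).as_matrix()
    M=np.c_[F[:,2],F[:,1],-F[:,0]]
    return w+T*M[:,0],M
def ik(p,M,q0):
    def f(q):
        a,B=fk(q); return np.r_[(a-p)/100,R.from_matrix(B@M.T).as_rotvec()]
    o=least_squares(f,np.clip(q0,LO+1e-3,HI-1e-3),bounds=(LO,HI)); return o.x,np.linalg.norm(o.fun)
E
python3 - <<'E'
from h import *; from kin import *
np.set_printoptions(precision=4,suppress=True)
# check sign of q4
for q,p,rot in [([ 0.6015,0.4033,2.3037,-0.0129,0.4305,1.3957],[313,214.42,.84],[.4588,1.564,-.3236]),([0.6636,0.5797,1.8985,-0.0093,0.6567,1.4532],[450.73,351.88,1.14],[.7497,1.5619,-.0325])]:
    for sg in (1,-1):
        a,B=fk(np.array(q),sg=sg); print(sg,a-p,B[:,0], R.from_euler('xyz',rot).as_matrix()[:,0],B[:,2],R.from_euler('xyz',rot).as_matrix()[:,2])
E
```

```text
1 [ 0.7225 -1.2196 -1.1679] [ 0.0064 -0.0021 -1.    ] [ 0.0064 -0.0022 -1.    ] [ 0.7091 -0.705   0.0061] [ 0.7092 -0.705   0.0061]
-1 [-1.256   1.663  -1.1679] [ 0.0004  0.0068 -1.    ] [ 0.0064 -0.0022 -1.    ] [ 0.6925 -0.7214 -0.0046] [ 0.7092 -0.705   0.0061]
1 [-0.1922 -1.9496 -0.1594] [ 0.0088 -0.0003 -1.    ] [ 0.0089 -0.0003 -1.    ] [ 0.7093 -0.7049  0.0065] [ 0.7093 -0.7048  0.0065]
-1 [-2.4635  0.9553 -0.1594] [ 0.0018  0.0086 -1.    ] [ 0.0089 -0.0003 -1.    ] [ 0.6989 -0.7152 -0.0049] [ 0.7093 -0.7048  0.0065]
```

```bash
cat >> kin.py <<'E'
def scr(phi,al):
    h=np.array([np.cos(phi),np.sin(phi),0]);Z=np.array([0,0,1.])
    x=-h*np.cos(al)-Z*np.sin(al); z=-h*np.sin(al)+Z*np.cos(al); return np.c_[x,np.cross(z,x),z]
def tool(S,C,th,sgn):
    X=-S[:,2]*np.cos(th)+S[:,0]*np.sin(th); Zt=sgn*S[:,1]
    M=np.c_[X,np.cross(Zt,X),Zt]
    return C+62*S[:,0]+6*S[:,2]+18.7*X, M
E
cat > srch.py <<'E'
from kin import *
import itertools
rng=np.random.default_rng(0)
def allik(p,M,n=25):
    out=[]
    for _ in range(n):
        q0=LO+(HI-LO)*rng.random(6); q0[0]=np.arctan2(p[1],p[0])+rng.normal()*.5
        q,e=ik(p,M,q0)
        if e<1e-3 and not any(np.allclose(q,o,atol=.02) for o in out): out.append(q)
    return out
np.set_printoptions(precision=2,suppress=True)
for th in (0,20,35):
  for phi in (-60,-30,0,30,60):
    for sgn in (1,-1):
      res=[]
      for al,C in ((90,[507,-151,216]),):
        p,M=tool(scr(np.radians(phi),np.radians(al)),np.array(C,float),np.radians(th),sgn)
        res=allik(p,M)
      for q in res:
        m=np.min(np.minimum(q-LO,HI-q))
        # trace back to alpha 25
        qq=q;ok=True;mm=m
        for al in range(85,20,-5):
            p,M=tool(scr(np.radians(phi),np.radians(al)),np.array([497,-151,216+(90-al)*.6]),np.radians(th),sgn)
            qq,e=ik(p,M,qq)
            mm=min(mm,np.min(np.minimum(qq-LO,HI-qq)))
            if e>1e-3: ok=False;break
        if ok and mm>.08: print(th,phi,sgn,q,qq,round(mm,2))
E
python3 srch.py
```

```text
0 30 1 [-0.91  0.85  2.25  1.7   1.57 -1.53] [-0.63  0.07  2.11  0.54  0.85  0.08] 0.36
0 60 1 [-0.88  0.88  1.92  1.24  1.69 -1.24] [-0.66  0.23  1.92  0.49  1.11 -0.38] 0.7
0 60 -1 [-0.88  0.88  1.92  1.24  1.69  1.9 ] [-0.66  0.23  1.92  0.49  1.11  2.76] 0.26
20 0 1 [-0.62  0.56  2.54  2.52  1.19 -1.55] [-0.35  0.07  2.03  0.04  0.95  1.2 ] 0.11
20 30 1 [-0.87  0.58  2.28  1.64  1.19 -1.27] [-0.43  0.12  1.98  0.09  0.99  0.57] 0.37
20 60 1 [-0.84  0.68  1.96  1.13  1.41 -1.09] [-0.46  0.19  1.9   0.1   1.05  0.01] 0.68
35 0 1 [-0.54  0.32  2.47  2.4   0.68 -1.29] [-0.3   0.2   1.89 -0.05  1.22  1.3 ] 0.19
35 30 1 [-0.78  0.41  2.26  1.49  0.91 -0.98] [-0.3   0.2   1.89 -0.14  1.17  0.81] 0.4
35 60 1 [-0.78  0.54  1.98  1.    1.22 -0.92] [-0.31  0.21  1.88 -0.19  1.1   0.31] 0.67
```

Request:
{"method": "step_arm", "body": {
  "rows": [
    [0,0,-1,0,0,0,38],
    [0,0,-2,0,0,0,38],
    [0,0,-2.5,0,0,0,38],
    [0,0,-3,0,0,0,38],
    [0,0,-3.5,0,0,0,38],
    [0,0,-4,0,0,0,38],
    [0,0,-4.5,0,0,0,38],
    [0,0,-4.5,0,0,0,38]
  ]
}}

```text
clock: 12.55
eef_pos: [313.0, 214.5, -1.9]
tcp_rot: [0.524, 1.564, -0.258]
contact_force: [-6.9, -5.2, 54.8]
opening: 0.498
```

```bash
python3 - <<'E'
from h import *; from kin import *
look('w10')
np.set_printoptions(precision=2,suppress=True)
S=np.c_[[.707,.707,0],[-.707,.707,0],[0,0,1]]
for th in (0,10,20,30):
  p,M=tool(S,np.array([316.5,218,5.]),np.radians(th),1)
  for dz in (0,100):
    print(th,p,ik(p+[0,0,dz],M,[.6,.4,2.2,0,.4,-1.75]))
E
```

```text
q [ 0.6016  0.4101  2.3047 -0.013   0.4222  1.3958] p [312.99 214.47  -1.89] rot [ 0.5241  1.5637 -0.2582] open 42.5 F [-6.9 -5.2 54.8]
0 [360.33 261.83  -7.7 ] (array([ 0.63,  0.48,  2.17,  0.  ,  0.5 , -1.73]), np.float64(4.473171415157275e-10))
0 [360.33 261.83  -7.7 ] (array([ 0.63,  0.28,  2.13, -0.  ,  0.74, -1.73]), np.float64(1.693622684769904e-14))
10 [362.63 264.13  -7.42] (array([ 0.61,  0.45,  2.28,  0.12,  0.25, -1.87]), np.float64(9.628257123995655e-16))
10 [362.63 264.13  -7.42] (array([ 0.61,  0.22,  2.23,  0.06,  0.52, -1.8 ]), np.float64(5.796124857923313e-14))
20 [364.86 266.36  -6.57] (array([ 0.59,  0.44,  2.36,  1.26,  0.06, -3.02]), np.float64(0.027902943316578114))
20 [364.86 266.36  -6.57] (array([ 0.58,  0.18,  2.34,  0.25,  0.29, -2.  ]), np.float64(2.544806878339759e-13))
30 [366.94 268.44  -5.19] (array([ 0.63,  0.44,  2.37,  0.21,  0.  , -1.92]), np.float64(0.1982471425899254))
30 [366.94 268.44  -5.19] (array([ 0.55,  0.17,  2.44,  1.25,  0.12, -3.02]), np.float64(0.016638727842507427))
```

Request:
{"method": "step_arm", "body": {
  "rows": [
    [0,0,1.5,0,0,0,44],
    [0,0,2,0,0,0,60],
    [0,0,3,0,0,0,75],
    [0,0,10,0,0,0,80],
    [0,0,40,0,0,0,80],
    [5,5,80,0,0,0.15,80],
    [10,10,120,0,0,0.32,80],
    [15,15,140,0,0,0.5,80]
  ]
}}

```text
clock: 13.6
eef_pos: [328.7, 230.1, 140.4]
tcp_rot: [0.63, 1.561, 0.354]
contact_force: [0.7, 0.1, 0.6]
opening: 0.94
```

Request:
{"method": "step_arm", "body": {
  "rows": [
    [10,10,10,0,0,0.17,80],
    [20,20,10,0,0,0.35,80],
    [30,30,10,0,0,0.53,80],
    [32,32,10,0,0,0.71,80],
    [32,32,10,0,0,0.89,80],
    [32,32,10,0,0,1.07,80],
    [32,32,10,0,0,1.25,80],
    [32,32,10,0,0,1.43,80]
  ]
}}

```text
clock: 14.6
eef_pos: [360.6, 261.9, 150.6]
tcp_rot: [0.661, 1.561, 1.82]
contact_force: [-0.4, 1.3, 0.3]
opening: 0.937
```

```bash
python3 - <<'E'
from h import *
look('w11')
np.set_printoptions(precision=3,suppress=True)
s=r.sense(); print(R.from_euler('xyz',s['tcp_rot']).as_matrix())
E
```

```text
q [ 0.6179  0.1778  2.0831  0.0118  0.8772 -0.5489] p [360.56 261.92 150.65] rot [0.661  1.5611 1.8203] open 80.0 F [-0.4  1.3  0.3]
[[-0.002 -0.92   0.392]
 [ 0.009  0.392  0.92 ]
 [-1.     0.006  0.008]]
```

View pics/w11.png

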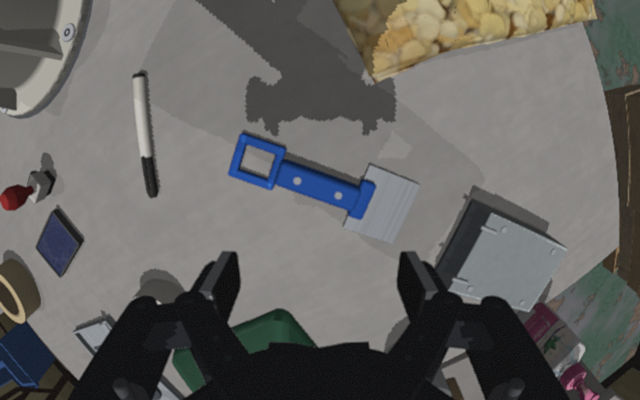

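```bash
python3 - <<'E'
from h import *
a=cv2.imread('pics/w11.png'); cv2.imwrite('pics/w11z.png',cv2.resize(a[120:250,220:430],None,fx=3.8,fy=3.8,interpolation=2))
E
```

```text
(no output)
```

View pics/w11z.png

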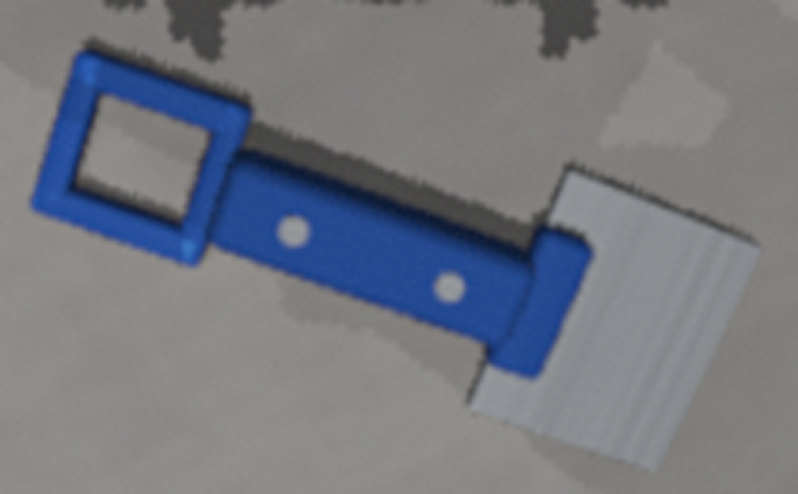

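```bash
python3 - <<'E'
from h import *
np.set_printoptions(precision=1,suppress=True)
W=lambda x,y,z:wp('w11',x/3.8+220,y/3.8+120,z)
c=[W(*p,10) for p in [(78,52),(248,102),(198,265),(35,208)]]
print(c, np.mean(c,0)); s=[W(294,231,22),W(449,287,22)];print(s); b=[W(758,243,5),W(653,470,5)];print(b,np.mean(b,0))
e=np.mean(c,0);B=np.mean(b,0);print('yaw',np.degrees(np.arctan2(*(B-e)[1::-1])),np.linalg.norm((B-e)[:2]),np.degrees(np.arctan2(*(s[1]-s[0])[1::-1])),(s[0]+s[1])/2)
E
```

```text
[array([285.9, 216.2,  10. ]), array([314.9, 249.3,  10. ]), array([347.3, 220.1,  10. ]), array([316.5, 187.9,  10. ])] [316.2 218.4  10. ]
[array([346.5, 248.1,  22. ]), array([374.4, 276.7,  22. ])]
[array([401.6, 356. ,   5. ]), array([452.5, 308. ,   5. ])] [427.1 332.    5. ]
yaw 45.68347477643111 158.7551934769286 45.723026772219825 [360.5 262.4  22. ]
```

Request:
{"method": "step_arm", "body": {
  "rows": [
    [0,0,0,0,0,0.17,70],
    [0,0,0,0,0,0.35,60],
    [0,0,0,0,0,0.53,60],
    [0,0,-20,0,0,0.71,60],
    [0,0,-40,0,0,0.89,60],
    [0,0,-60,0,0,1.07,60],
    [0,0,-75,0,0,1.2,60],
    [0,0,-85,0,0,1.2,60]
  ]
}}

```text
clock: 15.65
eef_pos: [360.3, 261.8, 65.1]
tcp_rot: [0.705, 1.561, 3.07]
contact_force: [1.1, -0.3, 0.5]
opening: 0.703
```

```bash
python3 - <<'E'
from h import *
look('w12')
np.set_printoptions(precision=3,suppress=True)
s=r.sense(); M=R.from_euler('xyz',s['tcp_rot']).as_matrix();print(M)
S=np.c_[[np.cos(.797),np.sin(.797),0],[-np.sin(.797),np.cos(.797),0],[0,0,1]]
Mt=np.c_[-S[:,2],np.cross(S[:,1],-S[:,2]),S[:,1]]
print(R.from_matrix(Mt@M.T).as_rotvec(), np.array([360.2,262.4,2])-s['eef_pos'])
E
```

```text
q [ 0.6198  0.3332  2.1356  0.0104  0.6807 -1.7532] p [360.34 261.77  65.12] rot [0.7048 1.5605 3.0697] open 60.0 F [ 1.1 -0.3  0.5]
[[-0.011 -0.702 -0.712]
 [ 0.    -0.712  0.702]
 [-1.     0.008  0.008]]
[-0.    -0.011  0.004] [  0.224   0.905 -62.356]
```

View pics/w12.png

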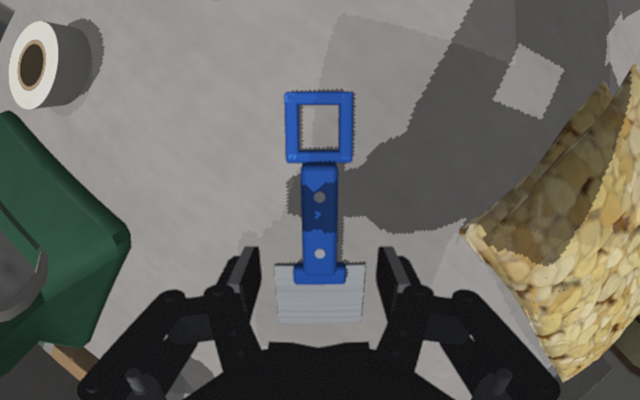

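Request:
{"method": "step_arm", "body": {
  "rows": [
    [0,1,-20,0,-0.011,0.004,60],
    [0,1,-40,0,-0.011,0.004,60],
    [0,1,-52,0,-0.011,0.004,60],
    [0,1,-59,0,-0.011,0.004,60],
    [0,1,-62,0,-0.011,0.004,45],
    [0,1,-62,0,-0.011,0.004,15],
    [0,1,-62,0,-0.011,0.004,15],
    [0,1,-62,0,-0.011,0.004,15]
  ],
  "force": 80
}}

```text
clock: 16.7
eef_pos: [360.2, 262.7, 2.9]
tcp_rot: [-1.542, 1.57, 0.826]
contact_force: [-1.0, -0.5, 6.8]
opening: 0.261
```

```bash
python3 - <<'E'
from h import *
look('w13')
E
```

```text
q [ 6.2660e-01  4.5730e-01  2.1646e+00  3.0000e-04  5.1890e-01 -1.7411e+00] p [360.2  262.68   2.94] rot [-1.5418  1.57    0.8256] open 22.3 F [-1.  -0.5  6.8]
```

View pics/w13.png

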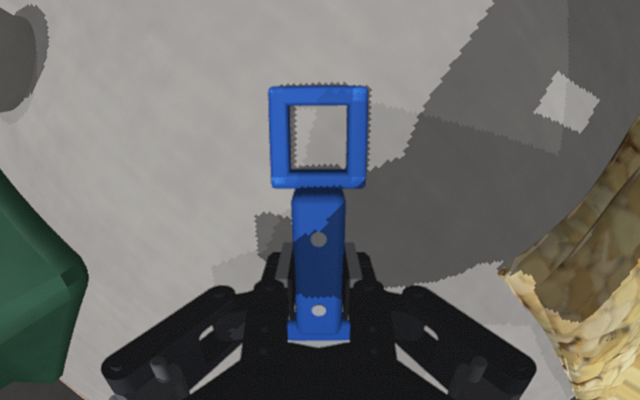

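```bash
cat > clr.py <<'E'
from kin import *
from scipy.optimize import minimize
PIN=np.array([494.5,-151.3]);YA=.02   # arm inward dir yaw
a=np.array([np.cos(YA),np.sin(YA)])
P=[];Rd=[]
def add(s0,z0,s1,z1,rad,n):
    for t in np.linspace(0,1,n):
        s=s0+(s1-s0)*t;z=z0+(z1-z0)*t;P.append([*(PIN+a*s),z]);Rd.append(rad)
add(60,225,10,225,4,40);add(10,225,0,235,4,12);add(0,235,0,263,4,25);add(0,263.5,0,263.5,5.5,1)
P=np.array(P);Rd=np.array(Rd)
# scraper boxes in eye frame (z rel eye centre: underside -5)
BX=[(-24,-15,-22,22,-5,5),(15,22,-22,22,-5,5),(-24,22,13,22,-5,5),(-24,22,-22,-13,-5,5),(22,102,-12,12,-5,17),(102,160,-35,35,-5,0)]
def clear(S,C):
    L=(P-C)@S; m=1e9
    for b in BX:
        lo=np.array(b[::2]);hi=np.array(b[1::2]); c=(lo+hi)/2;h=(hi-lo)/2
        q=np.abs(L-c)-h
        d=np.linalg.norm(np.maximum(q,0),axis=1)+np.minimum(q.max(1),0)
        m=min(m,(d-Rd).min())
    return m
E
python3 - <<'E'
from clr import *
np.set_printoptions(precision=1,suppress=True)
for phi in (15,30,45):
  ph=np.radians(phi)
  print('phi',phi)
  C=np.array([*PIN,250.])
  S=scr(ph,np.radians(25))
  for z in (262,256,250,246,242,240):
     o=max(((clear(S,np.array([PIN[0]+dx,PIN[1]+dy,z])),dx,dy) for dx in range(-8,16) for dy in range(-6,10)));print('thread',z,np.array(o))
  C=np.array([PIN[0]+o[1],PIN[1]+o[2],242.])
  for al in range(25,91,5):
     S=scr(ph,np.radians(al))
     best=max(((clear(S,C+np.array([dx,dy,dz])),dx,dy,dz) for dx in range(-4,5) for dy in range(-3,4) for dz in range(-5,4)))
     C=C+np.array(best[1:]); print(al,C-[*PIN,0],round(best[0],1))
E
```

```text
phi 15
thread 262 [7.5 0.  0. ]
thread 256 [6.7 0.  1. ]
thread 250 [ 6.8  1.  -1. ]
thread 246 [7.5 0.  0. ]
thread 242 [7.7 0.  1. ]
thread 240 [8. 1. 0.]
25 [  1.   0. 238.] 8.4
30 [  2.   0. 236.] 8.4
35 [  3.   0. 235.] 8.2
40 [  4.   0. 235.] 8.0
45 [  5.   0. 230.] 7.9
50 [  7.   0. 229.] 7.7
55 [  8.   0. 228.] 7.7
60 [  9.   0. 227.] 7.6
65 [ 11.   0. 226.] 7.5
70 [ 12.   0. 225.] 7.5
75 [ 13.   0. 224.] 7.4
80 [ 15.   0. 223.] 7.3
85 [ 16.   0. 224.] 7.2
90 [ 17.   0. 227.] 7.1
phi 30
thread 262 [7.5 0.  0. ]
thread 256 [6.8 0.  1. ]
thread 250 [6.8 0.  1. ]
thread 246 [7.5 0.  0. ]
thread 242 [7.6 0.  1. ]
thread 240 [8.1 1.  0. ]
25 [  1.   0. 240.] 8.1
30 [  2.   0. 238.] 8.0
35 [  3.   0. 237.] 7.5
40 [  4.   0. 237.] 7.0
45 [  4.   1. 236.] 6.9
50 [  5.   1. 235.] 6.4
55 [  7.   0. 231.] 5.8
60 [  8.   0. 230.] 5.7
65 [  9.   0. 229.] 5.6
70 [ 11.   0. 228.] 5.4
75 [ 12.   0. 227.] 5.3
80 [ 14.   0. 224.] 5.1
85 [ 15.   0. 223.] 5.0
90 [ 16.   0. 226.] 4.7
phi 45
thread 262 [ 7.5 -1.  -1. ]
thread 256 [6.8 1.  0. ]
thread 250 [ 6.8  2.  -1. ]
thread 246 [ 7.5  1.  -1. ]
thread 242 [ 7.5  1.  -1. ]
thread 240 [7.6 2.  0. ]
25 [  1.   0. 241.] 7.8
30 [  2.   0. 239.] 7.4
35 [  3.   0. 239.] 6.9
40 [  3.   0. 237.] 6.4
45 [  4.   0. 238.] 5.9
50 [  5.   0. 236.] 5.4
55 [  6.   0. 235.] 4.8
60 [  7.   0. 233.] 4.1
65 [  8.   0. 232.] 3.5
70 [ 10.   0. 230.] 2.8
75 [ 11.   0. 229.] 2.6
80 [ 13.   0. 227.] 2.3
85 [ 14.   0. 224.] 2.1
90 [ 15.   0. 227.] 1.6
```

```bash
cat > plan.py <<'E'
from h import *; from kin import *
import kin
np.set_printoptions(precision=3,suppress=True)
def rows(targets,et,St,grip,s=None):
    """targets: list of (phi,al,C); St: scraper rot in tool frame"""
    s=s or r.sense(); p0=s['eef_pos'];M0=R.from_euler('xyz',s['tcp_rot']).as_matrix();q=s['qpos']
    out=[]
    for phi,al,C in targets:
        S=scr(np.radians(phi),np.radians(al)); M=S@St.T; p=np.array(C)-M@et
        rv=R.from_matrix(M@M0.T).as_rotvec()
        q,e=ik(p,M,q)
        out.append(np.r_[p-p0,rv]); print('[%.0f, %.0f, %.0f, %.3f, %.3f, %.3f, %g]'%(*(p-p0),*rv,grip),'  p',p.round(),'q',q.round(2),round(e,4))
E
python3 - <<'E'
from plan import *
a=np.load('pics/w13_pose.npz');M=R.from_euler('xyz',a['q']).as_matrix()
e=wp('w13',319,137,10);print(e, M.T@(np.array([e[0],e[1],5])-a['p']))
x=np.array([np.cos(.797),np.sin(.797),0]); S=np.c_[x,[-x[1],x[0],0],[0,0,1]]
print(M.T@S)
E
```

```text
[315.68  217.386  10.   ] [-2.117 63.509  0.164]
[[ 0.001  0.    -1.   ]
 [-1.     0.    -0.001]
 [ 0.     1.     0.   ]]
```

Request:
{"method": "step_arm", "body": {
  "rows": [
    [0,0,12,0,0,0,15],
    [0,0,45,0,0,0,15],
    [0,0,90,0,0,0,15],
    [0,0,140,0,0,0,15],
    [0,0,190,0,0,-0.12,15],
    [0,0,240,0,0,-0.29,15],
    [0,-5,285,0,0,-0.46,15],
    [0,-20,320,0,0,-0.64,15]
  ]
}}

```text
clock: 17.75
eef_pos: [360.0, 242.6, 325.7]
tcp_rot: [-1.207, 1.568, 0.515]
contact_force: [0.4, 0.6, -1.6]
opening: 0.26
```

```bash
python3 - <<'E'
from plan import *
look('w14')
E
```

```text
q [ 0.59  -0.045  1.897 -0.     1.287 -1.132] p [360.   242.63 325.75] rot [-1.207  1.567  0.515] open 22.2 F [ 0.4  0.6 -1.6]
```

View pics/w14.png

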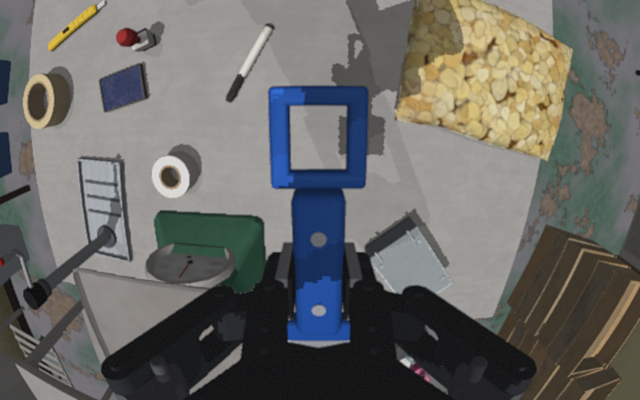

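Request:
{"method": "step_arm", "body": {
  "rows": [
    [0,-20,5,0,0,-0.17,15],
    [0,-50,8,0,0,-0.34,15],
    [0,-85,8,0,0,-0.52,15],
    [0,-120,8,0,0,-0.69,15],
    [5,-155,8,0,0,-0.87,15],
    [10,-190,8,0,0,-1.04,15],
    [15,-225,8,0,0,-1.22,15],
    [20,-260,8,0,0,-1.39,15]
  ]
}}

```text
clock: 18.8
eef_pos: [380.6, -19.2, 338.0]
tcp_rot: [-1.228, 1.563, -0.91]
contact_force: [0.7, 0.5, -0.8]
opening: 0.265
```

```bash
python3 - <<'E'
from plan import *
s=r.sense();print(s['eef_pos'],s['qpos'],s['contact_force'],s['opening'])
M=R.from_euler('xyz',s['tcp_rot']).as_matrix();St=np.array([[0,0,-1.],[-1,0,0],[0,1,0]]);et=np.array([-2.1,63,.1])
S=M@St;yaw=np.degrees(np.arctan2(S[1,0],S[0,0]));print('yaw',yaw,'eye',s['eef_pos']+M@et)
# 8 rows to yaw 210-360, last 3 rows begin tilt
e0=s['eef_pos']+M@et
E1=np.array([494.5-40,-151.3-20,320])
y1=-150
T=[]
tc0=s['eef_pos']; tc1=np.array([494.5-63*.866,-151.3-31.5,330])
for k in range(1,9):
    f=k/8; y=np.radians(yaw+(y1-yaw)*f); tc=tc0+(tc1-tc0)*f
    C=tc+63*-np.array([np.cos(y),np.sin(y),0])+[0,0,2]
    T.append((np.degrees(y)-180,0,C))
rows(T,et,St,15)
E
```

```text
[380.642 -19.162 338.048] [-0.049 -0.153  1.965 -0.006  1.325 -0.365] [ 0.735  0.52  -0.828] 0.2645292223702169
yaw -71.79097453765696 eye [361.041  40.726 339.672]
[7, -20, -1, 0.007, 0.004, -0.171, 15]   p [388. -40. 337.] q [-0.1  -0.14  1.95  0.    1.32 -0.25] 0.0
[15, -41, -2, 0.007, 0.004, -0.341, 15]   p [395. -60. 336.] q [-0.15 -0.12  1.94 -0.    1.32 -0.13] 0.0
[22, -61, -3, 0.007, 0.003, -0.512, 15]   p [403. -81. 335.] q [-0.2  -0.1   1.92 -0.    1.31 -0.  ] 0.0
[30, -82, -4, 0.008, 0.003, -0.683, 15]   p [ 410. -101.  334.] q [-0.24 -0.07  1.9  -0.    1.31  0.12] 0.0
[37, -102, -5, 0.008, 0.002, -0.853, 15]   p [ 418. -121.  333.] q [-0.28 -0.05  1.89  0.    1.31  0.25] 0.0
[44, -123, -6, 0.008, 0.001, -1.024, 15]   p [ 425. -142.  332.] q [-0.32 -0.03  1.86 -0.    1.3   0.38] 0.0
[52, -143, -7, 0.009, 0.001, -1.194, 15]   p [ 432. -162.  331.] q [-0.36  0.    1.84  0.    1.3   0.52] 0.0
[59, -164, -8, 0.009, -0.000, -1.365, 15]   p [ 440. -183.  330.] q [-0.39  0.03  1.82 -0.    1.3   0.65] 0.0
```

Request:
{"method": "step_arm", "body": {
  "rows": [
    [7,-20,-1,0.007,0.004,-0.17,15],
    [15,-41,-2,0.007,0.004,-0.34,15],
    [22,-61,-3,0.007,0.003,-0.51,15],
    [30,-82,-4,0.008,0.003,-0.685,15],
    [37,-102,-5,0.008,0.002,-0.855,15],
    [44,-123,-6,0.008,0.001,-1.025,15],
    [52,-143,-6,0.009,0.001,-1.195,15],
    [59,-164,-6,0.009,0,-1.365,15]
  ]
}}

```text
clock: 19.8
eef_pos: [439.3, -183.6, 332.4]
tcp_rot: [2.193, 1.57, 1.141]
contact_force: [-0.2, -0.9, -1.1]
opening: 0.256
```

```bash
cat >> plan.py <<'E'
St=np.array([[0,0,-1.],[-1,0,0],[0,1,0]]);et=np.array([-2.1,63,.1])
def cur():
    s=r.sense();M=R.from_euler('xyz',s['tcp_rot']).as_matrix();S=M@St
    al=np.degrees(np.arcsin(-S[2,0]));ph=np.degrees(np.arctan2(-S[1,0],-S[0,0]))
    print('phi %.1f al %.1f'%(ph,al),'roll',S[2,1],'eye',s['eef_pos']+M@et,'F',s['contact_force'])
    return ph,al,s['eef_pos']+M@et
E
python3 - <<'E'
from plan import *
look('w15'); ph,al,C=cur()
T=[]
C1=np.array([494.5,-151.3,312])
for k in range(1,7):
    f=k/6;T.append((30,25*f,C+(C1-C)*f))
rows(T,et,St,15)
E
```

```text
q [-0.399  0.026  1.812  0.001  1.304  0.653] p [ 439.34 -183.6   332.39] rot [2.193 1.57  1.141] open 21.9 F [-0.2 -0.9 -1.1]
phi 29.2 al 0.0 roll 0.00160259218522113 eye [ 495.263 -154.988  334.525] F [ 1.272 -1.993 -2.014]
[1, 0, -8, 0.037, -0.062, 0.014, 15]   p [ 441. -186.  324.] q [-0.44  0.01  1.85  0.06  1.24  0.59] 0.0
[1, 1, -17, 0.073, -0.126, 0.014, 15]   p [ 441. -185.  316.] q [-0.48 -0.    1.89  0.13  1.18  0.52] 0.0
[2, 2, -25, 0.109, -0.189, 0.014, 15]   p [ 442. -184.  308.] q [-0.52 -0.02  1.92  0.21  1.13  0.45] 0.0
[3, 3, -33, 0.145, -0.252, 0.014, 15]   p [ 443. -182.  299.] q [-0.56 -0.02  1.96  0.29  1.08  0.36] 0.0
[4, 5, -41, 0.181, -0.315, 0.014, 15]   p [ 444. -181.  291.] q [-0.61 -0.02  2.    0.38  1.04  0.27] 0.0
[6, 6, -49, 0.217, -0.378, 0.014, 15]   p [ 446. -179.  283.] q [-0.65 -0.02  2.04  0.48  1.    0.16] 0.0
```

View pics/w15.png

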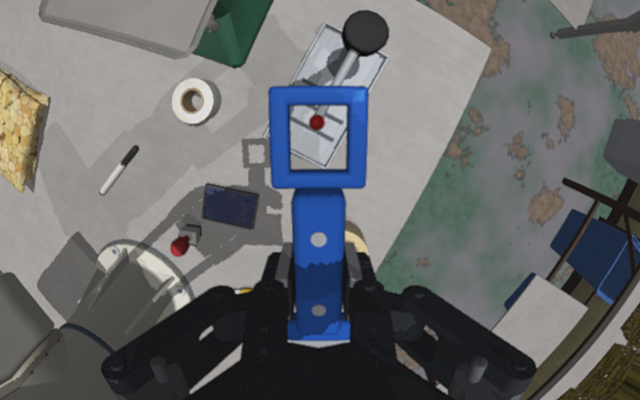

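```bash
python3 - <<'E'
from plan import *
print(wp('w15',317,122.5,263.5), wp('w15',365,33,238))
E
```

```text
[ 494.483 -151.476  263.5  ] [ 571.861 -148.868  238.   ]
```

Request:
{"method": "step_arm", "body": {
  "rows": [
    [1,0,-8,0.037,-0.062,0.014,15],
    [1,1,-17,0.073,-0.126,0.014,15],
    [2,2,-25,0.109,-0.189,0.014,15],
    [3,3,-33,0.145,-0.252,0.014,15],
    [4,5,-41,0.181,-0.315,0.014,15],
    [6,6,-49,0.217,-0.378,0.014,15],
    [6,6,-49,0.217,-0.378,0.014,15],
    [6,6,-49,0.217,-0.378,0.014,15]
  ]
}}

```text
clock: 20.85
eef_pos: [446.2, -179.7, 284.0]
tcp_rot: [1.569, 1.136, 0.523]
contact_force: [0.8, -0.1, -1.8]
opening: 0.262
```

```bash
python3 - <<'E'
from plan import *
look('w16'); ph,al,C=cur()
a=np.load('pics/w16_pose.npz')
# project ball into wrist image for check
c=cam('wrist');W=R.from_euler('xyz',a['q']).as_matrix();Tc=c['tool_from_camera']
def wproj(X):
    t=W.T@(np.array(X)-a['p']); k=Tc[:3,:3].T@(t-Tc[:3,3]); th=np.arctan2(np.hypot(k[0],k[1]),k[2]); u=k[:2]/np.hypot(k[0],k[1])*th*c['K'][0,0]; return u+c['K'][:2,2]
print(wproj([494.5,-151.3,263.5]),wproj([495,-152.5,263.5]))
T=[]
for z in (300,285,272,262,254,248,244,241): T.append((30,25,np.array([495,-151.5,z])))
rows(T,et,St,15)
E
```

```text
q [-0.669 -0.021  2.04   0.481  1.008  0.14 ] p [ 446.22 -179.71  284.01] rot [1.569 1.136 0.523] open 22.4 F [ 0.8 -0.1 -1.8]
phi 30.1 al 24.9 roll 0.0009202389022442969 eye [ 495.222 -151.557  312.586] F [-0.096  0.239 -0.39 ]
[317.163 161.522] [319.28  161.792]
[-0, 0, -13, 0.001, -0.001, -0.001, 15]   p [ 446. -180.  271.] q [-0.65 -0.01  2.05  0.49  0.98  0.15] 0.0
[-0, 0, -28, 0.001, -0.001, -0.001, 15]   p [ 446. -180.  256.] q [-0.65  0.01  2.07  0.5   0.94  0.12] 0.0
[-0, 0, -41, 0.001, -0.001, -0.001, 15]   p [ 446. -180.  243.] q [-0.65  0.03  2.09  0.51  0.92  0.1 ] 0.0
[-0, 0, -51, 0.001, -0.001, -0.001, 15]   p [ 446. -180.  233.] q [-0.65  0.04  2.1   0.52  0.89  0.09] 0.0
[-0, 0, -59, 0.001, -0.001, -0.001, 15]   p [ 446. -180.  225.] q [-0.65  0.05  2.11  0.53  0.88  0.08] 0.0
[-0, 0, -65, 0.001, -0.001, -0.001, 15]   p [ 446. -180.  219.] q [-0.65  0.06  2.11  0.54  0.86  0.07] 0.0
[-0, 0, -69, 0.001, -0.001, -0.001, 15]   p [ 446. -180.  215.] q [-0.65  0.07  2.12  0.54  0.86  0.06] 0.0
[-0, 0, -72, 0.001, -0.001, -0.001, 15]   p [ 446. -180.  212.] q [-0.65  0.07  2.12  0.55  0.85  0.05] 0.0
```

View pics/w16.png

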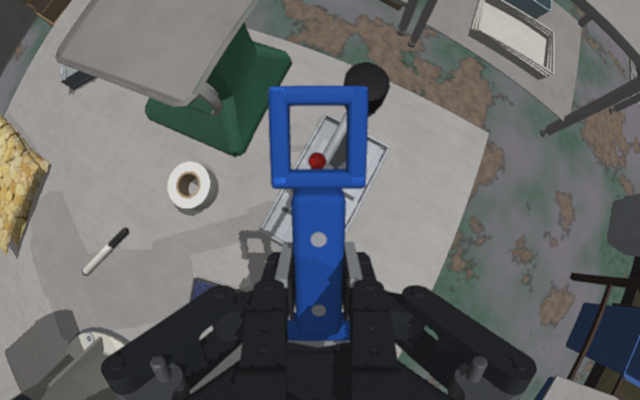

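Request:
{"method": "step_arm", "body": {
  "rows": [
    [-0.5,0,-10,0,0,0,15],
    [-0.5,0,-20,0,0,0,15],
    [-0.5,0,-30,0,0,0,15],
    [-0.5,0,-40,0,0,0,15],
    [-0.5,0,-50,0,0,0,15],
    [-0.5,0,-58,0,0,0,15],
    [-0.5,0,-65,0,0,0,15],
    [-0.5,0,-70,0,0,0,15]
  ]
}}

```text
clock: 21.9
eef_pos: [446.0, -179.7, 213.7]
tcp_rot: [1.569, 1.136, 0.523]
contact_force: [-0.3, 0.2, -1.6]
opening: 0.259
```

```bash
python3 - <<'E'
from plan import *
look('w17'); ph,al,C=cur()
P=np.array([494.5,-151.5,0])
A=[25,40,55,70,85,90];O=[(1,0,240),(4,0,237),(7,0,231),(11,0,228),(15,0,224),(16,0,223)]
T=[]
for al in (28,32,37,43,49,55,60,65): T.append((30,al,P+[np.interp(al,A,[o[i] for o in O]) for i in range(3)]))
rows(T,et,St,15)
E
```

```text
q [-0.669  0.072  2.122  0.545  0.855  0.033] p [ 446.02 -179.71  213.74] rot [1.569 1.136 0.523] open 22.2 F [-0.3  0.2 -1.6]
phi 30.1 al 24.9 roll 0.00029723093033029446 eye [ 494.501 -151.438  241.724] F [ 0.326 -0.431 -2.467]
[3, 1, -5, 0.027, -0.047, -0.001, 15]   p [ 449. -179.  208.] q [-0.68  0.08  2.14  0.63  0.84 -0.04] 0.0
[6, 2, -10, 0.062, -0.107, -0.001, 15]   p [ 452. -178.  203.] q [-0.72  0.1   2.16  0.75  0.83 -0.17] 0.0
[10, 4, -15, 0.106, -0.183, -0.001, 15]   p [ 455. -176.  198.] q [-0.76  0.13  2.19  0.89  0.84 -0.34] 0.0
[15, 6, -22, 0.158, -0.273, -0.001, 15]   p [ 460. -174.  191.] q [-0.81  0.18  2.23  1.06  0.87 -0.54] 0.0
[20, 8, -29, 0.211, -0.364, -0.001, 15]   p [ 466. -171.  184.] q [-0.86  0.24  2.25  1.21  0.92 -0.73] 0.0
[26, 11, -35, 0.263, -0.454, -0.001, 15]   p [ 472. -169.  178.] q [-0.9   0.31  2.27  1.33  0.99 -0.9 ] 0.0
[31, 13, -39, 0.307, -0.530, -0.001, 15]   p [ 477. -166.  174.] q [-0.92  0.38  2.28  1.42  1.05 -1.02] 0.0
[37, 16, -42, 0.351, -0.606, -0.001, 15]   p [ 483. -164.  171.] q [-0.94  0.45  2.29  1.49  1.13 -1.13] 0.0
```

View pics/w17.png

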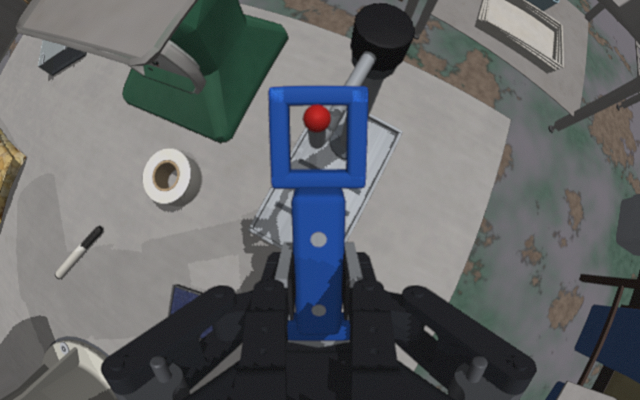

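Request:
{"method": "step_arm", "body": {
  "rows": [
    [3,1,-5,0.027,-0.047,0,15],
    [6,2,-10,0.062,-0.107,0,15],
    [10,4,-15,0.106,-0.183,0,15],
    [15,6,-22,0.158,-0.273,0,15],
    [20,8,-29,0.211,-0.364,0,15],
    [26,11,-35,0.263,-0.454,0,15],
    [31,13,-39,0.307,-0.53,0,15],
    [37,16,-42,0.351,-0.606,0,15]
  ]
}}

```text
clock: 22.95
eef_pos: [483.1, -164.5, 171.2]
tcp_rot: [1.569, 0.434, 0.523]
contact_force: [-0.2, 1.8, -1.0]
opening: 0.261
```

```bash
python3 - <<'E'
from plan import *
look('w18'); ph,al,C=cur(); grab('scene','s18')
a=cv2.imread('pics/s18.png'); cv2.imwrite('pics/s18z.png',cv2.resize(a[90:220,300:460],None,fx=4.5,fy=4.5,interpolation=2))
P=np.array([494.5,-151.5,0])
A=[25,40,55,70,85,90];O=[(1,0,240),(4,0,237),(7,0,231),(11,0,228),(15,0,224),(16,0,223)]
T=[]
for al in (66,70,74,78,82,86,88,89): T.append((30,al,P+[np.interp(al,A,[o[i] for o in O]) for i in range(3)]))
rows(T,et,St,15)
E
```

```text
q [-0.986  0.481  2.296  1.464  1.145 -1.171] p [ 483.13 -164.49  171.15] rot [1.569 0.434 0.523] open 22.3 F [-0.2  1.8 -1. ]
phi 29.9 al 65.3 roll -0.000540619323539937 eye [ 504.164 -151.913  227.857] F [-2.107  0.668 -4.9  ]
[1, 1, 1, 0.006, -0.016, 0.000, 15]   p [ 484. -163.  170.] q [-0.94  0.47  2.29  1.5   1.14 -1.15] 0.0
[6, 3, -1, 0.041, -0.077, -0.000, 15]   p [ 488. -161.  168.] q [-0.95  0.53  2.29  1.55  1.21 -1.23] 0.0
[11, 5, -4, 0.076, -0.137, -0.000, 15]   p [ 493. -159.  166.] q [-0.96  0.59  2.29  1.58  1.28 -1.3 ] 0.0
[16, 7, -6, 0.111, -0.197, -0.000, 15]   p [ 498. -157.  164.] q [-0.96  0.65  2.29  1.62  1.35 -1.36] 0.0
[20, 9, -7, 0.146, -0.258, -0.000, 15]   p [ 503. -155.  162.] q [-0.95  0.71  2.28  1.64  1.42 -1.42] 0.0
[25, 11, -9, 0.180, -0.318, -0.000, 15]   p [ 508. -153.  161.] q [-0.95  0.78  2.26  1.66  1.49 -1.47] 0.0
[27, 12, -9, 0.198, -0.349, -0.000, 15]   p [ 510. -151.  160.] q [-0.94  0.81  2.26  1.67  1.53 -1.49] 0.0
[29, 13, -9, 0.207, -0.364, -0.001, 15]   p [ 511. -151.  160.] q [-0.94  0.82  2.25  1.68  1.55 -1.5 ] 0.0
```

View pics/w18.png

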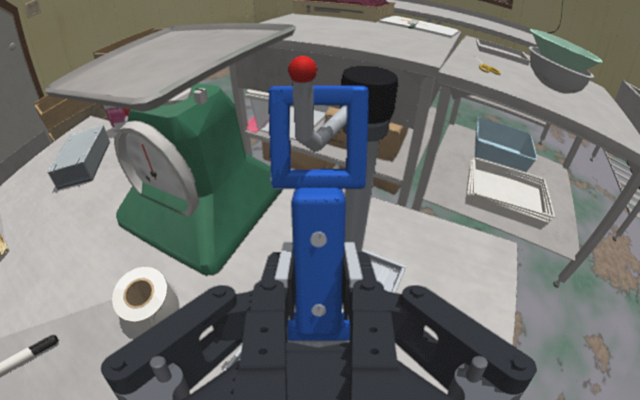

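View pics/s18z.png

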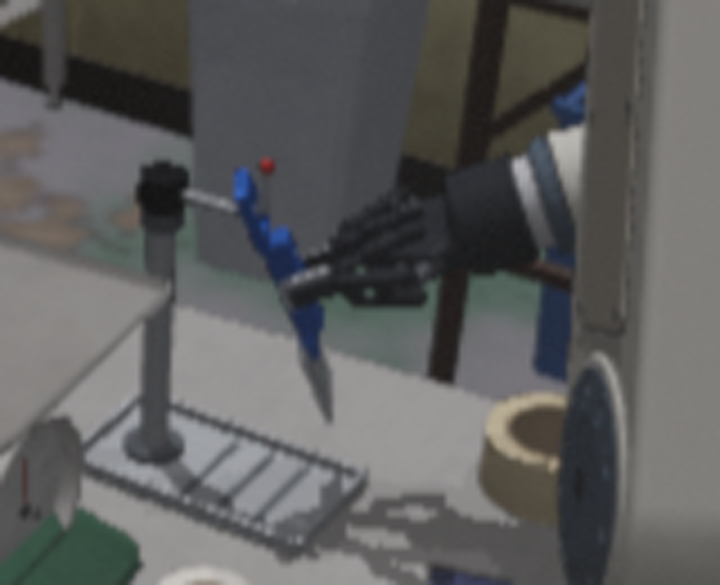

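Request:
{"method": "step_arm", "body": {
  "rows": [
    [2,1,0,0.01,-0.02,0,15],
    [6,3,-1,0.041,-0.077,0,15],
    [11,5,-4,0.076,-0.137,0,15],
    [16,7,-6,0.111,-0.197,0,15],
    [20,9,-7,0.146,-0.258,0,15],
    [25,11,-9,0.18,-0.318,0,15],
    [27,12,-9,0.198,-0.349,0,15],
    [28,13,-10,0.203,-0.357,0,15]
  ]
}}

```text
clock: 24.05
eef_pos: [510.7, -150.8, 159.5]
tcp_rot: [1.571, 0.025, 0.525]
contact_force: [-1.1, -0.4, -1.3]
opening: 0.26
```

```bash
python3 - <<'E'
from plan import *
look('w19'); ph,al,C=cur()
E
```

```text
q [-0.988  0.862  2.251  1.628  1.544 -1.542] p [ 510.73 -150.8   159.51] rot [1.571 0.025 0.525] open 22.2 F [-1.1 -0.4 -1.3]
phi 30.2 al 88.6 roll 5.6613325643439794e-05 eye [ 510.314 -151.052  222.516] F [ 0.077 -0.661 -1.917]
```

View pics/w19.png

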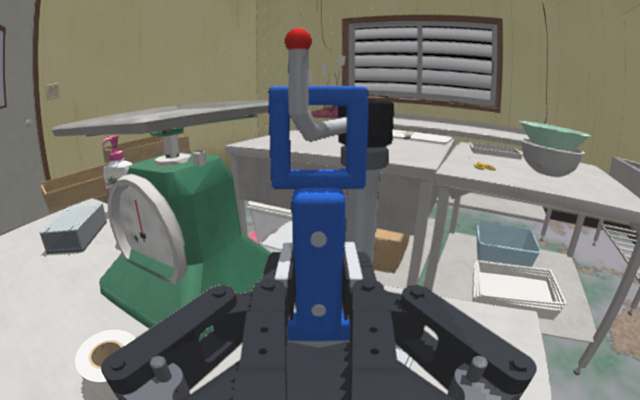

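Request:
{"method": "step_arm", "body": {
  "rows": [
    [0,0,-1,0,0,0,15],
    [0,0,-2,0,0,0,15],
    [0,0,-3,0,0,0,15],
    [0,0,-4,0,0,0,15],
    [0,0,-5,0,0,0,15],
    [0,0,-6,0,0,0,15],
    [0,0,-6.5,0,0,0,15],
    [0,0,-7,0,0,0,15]
  ]
}}

```text
clock: 25.1
eef_pos: [510.7, -150.7, 152.6]
tcp_rot: [1.571, 0.025, 0.525]
contact_force: [0.6, 1.2, 0.0]
opening: 0.262
```

```bash
python3 - <<'E'
from plan import *
look('w20',(240,60,400,260),3); ph,al,C=cur()
E
```

```text
q [-0.988  0.879  2.246  1.628  1.545 -1.555] p [ 510.7  -150.68  152.6 ] rot [1.571 0.025 0.525] open 22.4 F [0.6 1.2 0. ]
phi 30.1 al 88.6 roll 6.087925715825282e-06 eye [ 510.288 -150.99   215.581] F [-0.388 -0.35   0.368]
```

View pics/w20z.png

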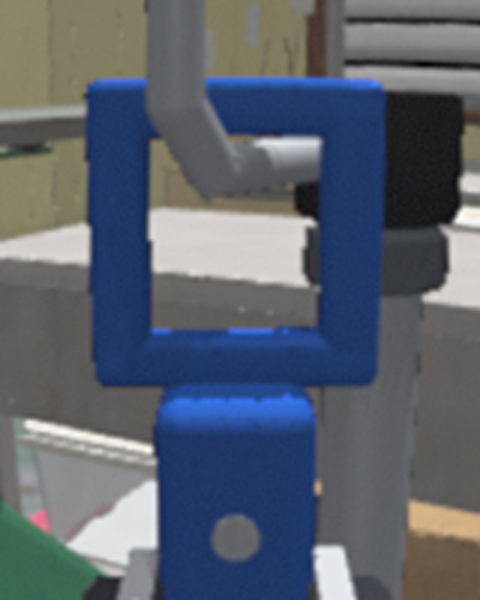

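Request:
{"method": "step_arm", "body": {
  "rows": [
    [0,0,-0.5,0,0,0,15],
    [0,0,-1,0,0,0,15],
    [0,0,-1.5,0,0,0,15],
    [0,0,-2,0,0,0,15],
    [0,0,-2,0,0,0,15],
    [0,0,-2,0,0,0,15],
    [0,0,-2,0,0,0,15],
    [0,0,-2,0,0,0,15]
  ]
}}

```text
clock: 26.15
eef_pos: [510.7, -150.6, 151.5]
tcp_rot: [1.57, 0.023, 0.525]
contact_force: [1.5, 0.5, 7.2]
opening: 0.258
```

```bash
python3 - <<'E'
from plan import *
cur()
E
```

```text
phi 31.3 al 88.7 roll 0.00048278988818467594 eye [ 510.21  -151.001  214.49 ] F [1.488 0.508 7.196]
```

Request:
{"method": "step_arm", "body": {
  "rows": [
    [0,0,0,0,0,0,26],
    [0,0,0,0,0,0,30],
    [0,0,0,0,0,0,36],
    [0,0,0,0,0,0,45],
    [0,0,0,0,0,0,55],
    [0,0,0,0,0,0,60],
    [0,0,0,0,0,0,60],
    [0,0,0,0,0,0,60]
  ],
  "force": 20
}}

```text
clock: 27.15
eef_pos: [510.7, -150.6, 151.5]
tcp_rot: [1.57, 0.023, 0.525]
contact_force: [-0.1, -0.1, -0.8]
opening: 0.705
```

```bash
python3 - <<'E'
from plan import *
look('w21'); cur()
E
```

```text
q [-0.988  0.884  2.245  1.628  1.547 -1.558] p [ 510.75 -150.6   151.48] rot [1.57  0.023 0.525] open 60.2 F [-0.1 -0.1 -0.8]
phi 31.2 al 88.7 roll 0.0004587563432952857 eye [ 510.211 -150.988  214.487] F [ 0.282 -0.377  0.418]
```

View pics/w21.png

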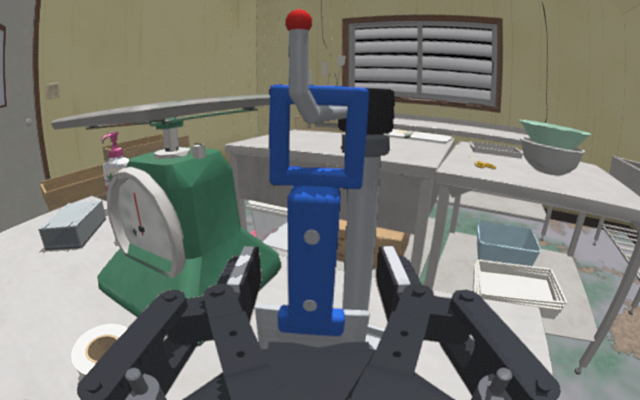

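```bash
python3 - <<'E'
from plan import *
s=r.sense();M=R.from_euler('xyz',s['tcp_rot']).as_matrix();q=s['qpos']
for d in (0,40,80,120,160):
    q,e=ik(s['eef_pos']-d*M[:,0],M,q);print(d,q,e)
E
```

```text
0 [-0.938  0.838  2.249  1.677  1.542 -1.517] 1.0800338872284843e-14
40 [-1.041  0.836  2.254  1.574  1.548 -1.52 ] 1.971570775243352e-13
80 [-1.144  0.833  2.251  1.471  1.554 -1.514] 1.3575351466165995e-14
120 [-1.245  0.83   2.24   1.37   1.562 -1.501] 9.834735215148432e-16
160 [-1.343  0.827  2.221  1.273  1.575 -1.482] 2.0347158691943891e-13
```

Request:
{"method": "step_arm", "body": {
  "rows": [
    [-3,-2,0,0,0,0,60],
    [-9,-5,0,0,0,0,60],
    [-16,-9,0,0,0,0,60],
    [-24,-14,0,0,0,0,60],
    [-33,-19,0,0,0,0,60],
    [-43,-25,0,0,0,0,60],
    [-54,-31,0,0,0,0,60],
    [-65,-38,0,0,0,0,60]
  ]
}}

```text
clock: 28.2
eef_pos: [444.9, -189.1, 151.5]
tcp_rot: [1.57, 0.023, 0.525]
contact_force: [-0.0, 0.4, 1.0]
opening: 0.703
```

```bash
python3 - <<'E'
from plan import *
look('w22')
E
```

```text
q [-1.184  0.883  2.239  1.432  1.551 -1.552] p [ 444.94 -189.11  151.46] rot [1.57  0.023 0.525] open 60.0 F [-0.   0.4  1. ]
```

View pics/w22.png

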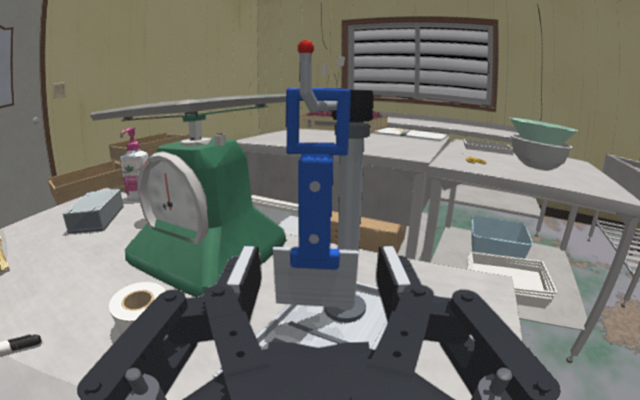

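Hanging freely; I'll back off further and check for rest from the scene cameras.

Request:
{"method": "step_arm", "body": {
  "rows": [
    [-8,-5,0,0,0,0,60],
    [-20,-12,0,0,0,0,60],
    [-34,-20,0,0,0,0,60],
    [-48,-28,0,0,0,0,60],
    [-60,-35,0,0,0,0,60],
    [-70,-40,0,0,0,0,60],
    [-75,-43,0,0,0,0,60],
    [-75,-43,0,0,0,0,60]
  ]
}}

```text
clock: 29.25
eef_pos: [369.3, -233.2, 151.4]
tcp_rot: [1.57, 0.023, 0.523]
contact_force: [-0.1, -0.1, -0.0]
opening: 0.702
```

```bash
python3 - <<'E'
from plan import *
look('w23',(180,0,460,210),2.8)
grab('scene','s23'); grab('side','d23')
a=cv2.imread('pics/s23.png'); cv2.imwrite('pics/s23z.png',cv2.resize(a[90:250,290:490],None,fx=3.7,fy=3.7,interpolation=2))
a0=cv2.imread('pics/side0.png');a=cv2.imread('pics/d23.png'); cv2.imwrite('pics/d23z.png',np.hstack([a0[100:400,200:500],a[100:400,200:500]]))
E
```

```text
q [-1.397  0.879  2.198  1.22   1.57  -1.511] p [ 369.26 -233.22  151.43] rot [1.57  0.023 0.523] open 59.9 F [-0.1 -0.1 -0. ]
```

View pics/w23z.png

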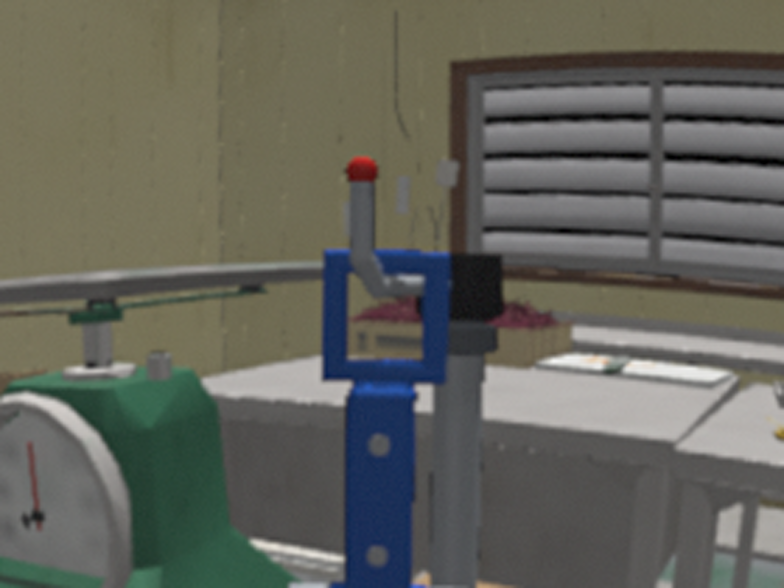

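View pics/s23z.png

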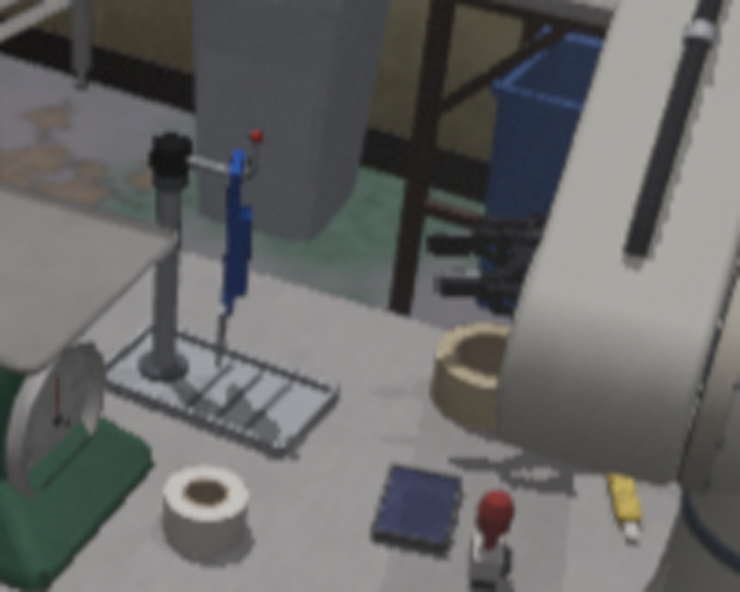

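View pics/d23z.png

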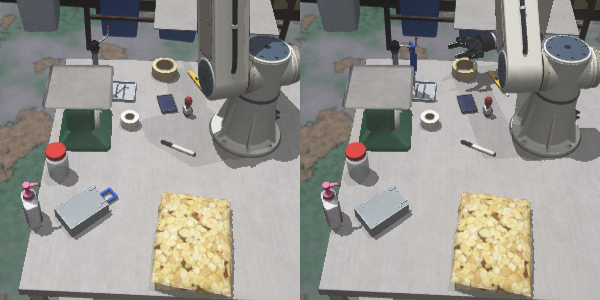

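```bash
python3 - <<'E'
from plan import *
print(wp('w23',309.3,60.4,263.5), proj('scene',[494.5,-151.5,263.5]),proj('scene',[498,-175,263.5]))
a=np.load('pics/w23_pose.npz');o,d=wray(a['p'],a['q'],309.3,60.4);t=(494.5-o[0])/d[0];print(o+d*t)
a=cv2.imread('pics/d23.png');b=cv2.imread('pics/side0.png');print(proj('side',[494.5,-151.5,263.5]))
cv2.imwrite('pics/d23y.png',np.hstack([cv2.resize(x[110:170,270:350],None,fx=4.8,fy=4.8,interpolation=2) for x in (b,a)]))
# bystanders: image shift
for n,(x0,y0,x1,y1) in dict(jar=(240,240,275,285),lab=(316,206,344,234),tape=(350,155,380,182)).items():
    r_=cv2.matchTemplate(a[y0-6:y1+6,x0-6:x1+6],b[y0:y1,x0:x1],cv2.TM_CCOEFF_NORMED);print(n,cv2.minMaxLoc(r_))
E
```

```text
[ 483.23  -158.343  263.5  ] [359.24  126.331] [362.231 123.221]
[ 494.5   -151.402  264.858]
[315.74  137.691]
jar (0.12375882267951965, 0.9985315799713135, (0, 12), (6, 6))
lab (-0.15094542503356934, 0.9976955056190491, (6, 12), (6, 6))
tape (-0.10952109843492508, 0.8038514852523804, (8, 12), (6, 6))
```

View pics/d23y.png

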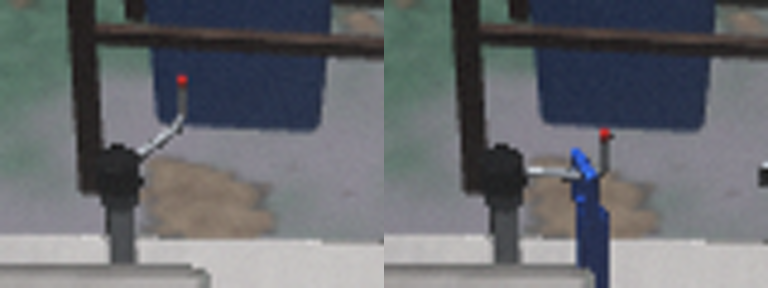

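Request:
{"method": "step_arm", "body": {
  "rows": [
    [0,0,0,0,0,0,60],
    [0,0,0,0,0,0,60],
    [0,0,0,0,0,0,60],
    [0,0,0,0,0,0,60],
    [0,0,0,0,0,0,60],
    [0,0,0,0,0,0,60],
    [0,0,0,0,0,0,60],
    [0,0,0,0,0,0,60]
  ]
}}

```text
clock: 30.4
eef_pos: [369.6, -232.7, 151.5]
tcp_rot: [1.57, 0.023, 0.524]
contact_force: [-0.5, 0.8, -0.7]
opening: 0.701
```

```bash
python3 - <<'E'
from plan import *
grab('scene','s24'); a=cv2.imread('pics/s24.png').astype(int);b=cv2.imread('pics/s23.png').astype(int)
print(np.abs(a-b)[100:210,320:400].max(), np.abs(a-b)[100:210,320:400].mean())
order.sign_off(); print(r.sense()['clock'])
E
```

```text
5 0.5972348484848485
the job is handed in; nothing more can be done
the job is handed in; nothing more can be done
```

The scraper now hangs by its eye on the hook with the blade down over the drip tray, and I handed the job in at about 30 s of the 72 s limit.

**What I did:**
1. I turned the hook clockwise until it met its stop, where I felt about 23 N on the tool.
2. I drew the scraper out of the dock by its lug, laid it flat on the open bench and let go.
3. I took it again by the handle, lowered the eye over the pin, tilted the blade down and set the lug on the hook's arm with about 7 N. Then I released it and backed the gripper well clear.

**Last checks:**
- **Hook:** the ball tip was at about (494.5, -151.4) mm, the same place as before hanging, so the hook still points out over the tray.
- **Scraper:** two scene pictures about 1 s apart showed no movement, and nothing was touching it.
- **Jar and label roll:** no shift between the first and last pictures.
- **Tape roll:** no shift, but its picture match was weaker (0.80), probably because the arm or its shadow was in view.

**What did not go exactly as planned:**
- Positions of low objects from the scene and side cameras came out about 10 to 15 mm off those from the wrist camera, so I relied on the wrist camera.
- When I lowered the scraper to the bench, the wrist force reached 55 N, with the fingertips or lug touching the bench about 3 mm higher than I expected. It was under the 120 N limit, and I eased off before opening the gripper.

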